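Lock the mended trailer coupler onto the test ball

ROBOT

A 6-joint arm with a two-finger parallel gripper is mounted at the origin on the work surface. World frame = base frame: x ahead of the robot, y to its left, z up, the work surface at z = 0. Lengths are in m, angles in rad, forces in N, time in s.
With the tool pointing down it reaches from about 0.375 to 0.9 m from the base axis. Payload 3.1 kg.
Tool frame: the origin (TCP) lies midway between the tips of the shut fingers; the grasp point (between the pads) lies 19 mm behind it (manip.grasp_offset is the distance from the TCP to the grasp point, in m); z points along the fingers, y is the line along which they close (so a half turn about z gives the same grasp; the last joint's range is limited). The gripper opens to 85 mm and grips with 20 to 120 N. Pads are 22 mm wide; open, the fingers measure 114 mm over their backs; the gripper's body (76 mm by 85 mm) begins 54 mm behind the grasp point. The pads swing forward as they close: fully open they stand 13 mm farther back than shut.
Start: joints at [0.936, 0.527, 1.433, -0, 1.181, -0.178], TCP at [0.275, 0.561, 0.201] pointing down, gripper open.
Joint ranges: [-3.08, 3.08], [-0.75, 2.2], [0.22, 2.44], [-1.43, 4.57], [0, 2.65], [-2.85, 2.85]. Speed limits (rad/s): [2.79, 2.79, 3.14, 3.14, 3.14, 3.14].

INTERFACE

Orientations are given as a unit quaternion [x, y, z, w].
In Python, from station import sensors, cams, order, manip gives the robot as it stands.
- The arm moves only by the tool move_arm, never from a script. Its argument "targets" is a list of rows, each an object of numbers: "dx", "dy", "dz": the shift along the world's x, y, z normalised to -1 to 1, where 1 is 25 mm; "rx", "ry", "rz": the turn, a rotation vector about the world's x, y, z normalised to -1 to 1, where 1 is 30 degrees. A call has exactly 10 rows; each row shifts and turns the commanded pose from where the row before left it; what a row does not reach is not made up. A row lasts 1/8 s, in which the tool goes at most 62.5 mm and 10.7 degrees, less where a joint would pass 70% of its speed; a pose out of reach is approached as far as the arm can. A call with a number of a shift or a turn outside -1 to 1 is refused whole. A call with a gripper value outside its range is refused whole. "claw" is the opening in per cent of the stroke, from 0 (shut) to 100 (fully open), set as the call begins (left out, the last holds). The fingers move at their own pace and stop on an object; "newtons" is the grip in N (left out, the last holds). Time passes only in rows, so rows that do not move let the fingers close, or fill a call up. It gives the time, the measured TCP pose, the force, the opening and the grip force at its end, in the units of the state.
- sensors.sense(): the state, without advancing time (a new reading comes with each control period).
- cams.snapshot(name): name is "side" or "top" or "wrist"; returns the picture (400x640x3 uint8, red, green, blue); there is no depth.
- cams.camera_model(name): a dict with "fx", "fy", "cx", "cy" (pixels), "distortion" ([k1, k2, p1, p2, k3] as OpenCV has them; the pictures are not rectified), "extrinsics" (4x4, takes a point from world to camera coordinates). Camera axes: x right, y down, z forward; pixel columns grow to the right and rows downward; lengths in m; the calibration is good to about 2 mm. A picture is of the moment at which its call begins: read the wrist's pose just before it. camera_model takes no time and is no camera call; for the wrist camera it gives the pose at the moment of the call.
- order.sign_off(): hands the job in; it is judged then, once.
The state is a dict: "t": time; "q": joint angles; "qd": joint speeds; "tau": joint torques, N m; "tcp_pos": TCP position; "tool_rot": TCP orientation; "force": force on the tool from outside, world axes, zero at the start; "ft_torque": the same for the moment, N m; "finger_gap": opening from 0.0 (shut) to 1.0 (fully open); "gripper_force": force on a finger pad.
Only numpy, scipy, OpenCV 4.12 (cv2) and the standard library are available. Lean on these libraries where they do the work, as an engineer would, in place of code of your own. Each camera call takes 0.05 s, during which the arm holds its last target. There are 200 camera calls.

TASK

Try the mended trailer coupler on the bench stand that has the ball: swing its handle fully up, set the coupler down over the ball with its tail lying flat on that stand's rest and the handle still up, then press the handle fully down to lock it. Leave it there locked and let go.

Things in the scene. Friction and masses are not known exactly. Their poses are not given: they have to be found in the camera images.
- coupler_grip (a point): Grip point of the loose dark steel coupler (0.85 kg, 235 mm long, the only piece with a hinged handle): a bar 50 mm wide, 45 mm high with a round socket head (70 mm across, 56 mm high) at one end. Point: mid-width, 22.5 mm above its underside, free above when the handle is fully up. x along the bar to the tail's end 112 mm away, z up; socket axis 90 mm towards -x. Grip across y.
- socket (a point): Seat inside the coupler's socket head, on the head's axis, 26 mm above the coupler's underside, axes as coupler_grip; the ball's centre comes here when seated. The socket opens downward, 55 mm across inside, about 62 mm at its flared mouth.
- handle_tip (a point): Centre of the round cross grip at the handle's free end: 16 mm thick, 30 mm long along the coupler's y (pinch its two ends lightly). Swings in the coupler's x-z plane at radius 85 mm about a hinge 39 mm from the socket axis towards the tail, 62 mm above the underside. Down: 80 mm above the underside, 35 mm above the bar's top face; fully up: 145 mm above the underside, roughly over the socket.
- handle (a joint): Handle angle, rad. 0 = fully down, locked (then it slopes 0.21 rad up towards the tail); grows as the tip swings up and over towards the socket; 1.6 = fully up at its stop, a little past vertical. Stiff: stays where left, about 1 N at the tip moves it. A thin latch tongue on it swings in under the ball as the handle goes down and out of the socket as it goes up.
- ball (a point): Centre of the 50 mm ball on the ball stand, 71 mm above the bench. Stand: base plate 235 x 90 x 12 mm fixed to the bench, ball at one end, flat rest 50 x 100 mm, top 45 mm above the bench, centred 150 mm from the ball along +x (z up). Seated, the coupler's tail lies along +x on the rest, underside 45 mm above the bench. The other stand has a straight pin, no ball: not used.
Mind the look-alikes: they are no part of the job. What is shaped like the part that bears coupler_grip but turquoise is not meant.

How it is judged:
By the outcome, as a careful person would: the job done as asked, in the order asked, and still so for the second after the job is handed in, with the robot touching nothing.
It also fails if it takes over 72 s, if anything falls off the work surface, if the arm or the gripper's body presses on something with over 40 N, if the wrist force passes 120 N, or if a joint passes its speed limit or range.

## Working session

There is one attempt and no reset: what is moved stays moved. The work goes in short steps, Python scripts to look and compute and a tool call to move; the robot and the scene stay as the last step left them, time stands still between calls to the robot, and variables do not carry over. Pictures are saved under pics/ and viewed, at most 10 in all, crops included, and the job is handed in when it is done.

Besides the shell and the picture viewer there is one more tool, called after "Emit:" as name([rows], argument=value, ...), one row to a line, values as JSON. move_arm: Moves the arm, as the interface text tells. Scaled input: -1 to 1 covers 25 mm each way for a shift and 30 degrees each way for a turn. Its arguments: {"type":"object","properties":{"targets":{"type":"array"},"claw":{"type":"number"},"newtons":{"type":"number"}},"required":["targets"]}

```bash
ls; mkdir -p pics
python3 - <<'E'
from station import sensors,cams
import cv2
s=sensors.sense();print(s)
for n in("top","side"):
    im=cams.snapshot(n);cv2.imwrite(f"pics/{n}0.png",im[:,:,::-1]);m=cams.camera_model(n);print(n,m)
E
```

```text
pics
{'t': 0.0, 'q': array([ 9.36548390e-01,  5.28487922e-01,  1.43391413e+00, -2.37792686e-05,
        1.18138477e+00, -1.78484300e-01]), 'qd': array([ 0.00020905, -0.00073011,  0.00148376, -0.00204992,  0.00100561,
       -0.00069452]), 'tau': array([-6.83592716e-04, -4.42350483e+01, -1.78023058e+01, -2.40300133e-04,
        8.22518341e-03, -2.77311921e-05]), 'tcp_pos': array([0.27459021, 0.5605734 , 0.19961656]), 'tool_rot': array([ 2.25910067e-01,  9.74147544e-01, -1.01208771e-03, -4.23549949e-04]), 'force': array([-0.25118207,  0.30551884, -1.33328884]), 'ft_torque': array([-0.02874867,  0.00797184, -0.02385663]), 'gripper_force': 0.0, 'finger_gap': 1.0026076363283523}
top {'fx': 380.2078449906587, 'fy': 380.2078449906587, 'cx': 322.730047381194, 'cy': 202.77274387892297, 'distortion': array([0.02281445, 0.        , 0.        , 0.        , 0.        ]), 'extrinsics': array([[ 0.00871242, -0.99957191, -0.02793005, -0.02399665],
       [-0.9959625 , -0.00617854, -0.08955739,  0.43996054],
       [ 0.08934648,  0.02859754, -0.99558997,  0.9325469 ],
       [ 0.        ,  0.        ,  0.        ,  1.        ]])}
side {'fx': 462.19126076391257, 'fy': 462.19126076391257, 'cx': 320.2371079298991, 'cy': 196.18706791514498, 'distortion': array([0.01877305, 0.        , 0.        , 0.        , 0.        ]), 'extrinsics': array([[ 0.72908429, -0.68439341,  0.00646163, -0.32252013],
       [-0.50902509, -0.54852721, -0.66333353,  0.25460169],
       [ 0.45752548,  0.48033692, -0.74829598,  1.00078677],
       [ 0.        ,  0.        ,  0.        ,  1.        ]])}
```

View pics/top0.png

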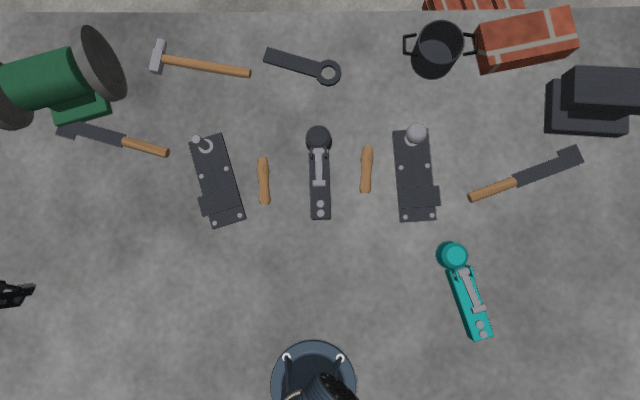

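View pics/side0.png

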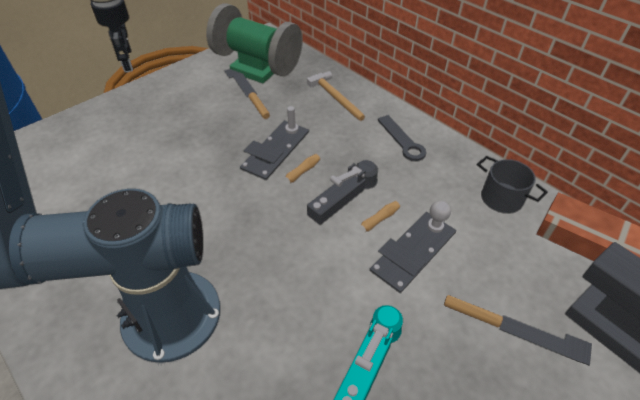

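List before the first reach. Coupler look-alikes in the top view are the dark coupler (318,170), the turquoise one (465,290, excluded), the spanner (303,65) and the pin stand (215,180). Ball stand candidates are the ball (417,132) and the pin (203,143). I choose the dark coupler with a hinged handle, and the stand with the ball at (415,175).

```bash
cat > h.py <<'E'
import numpy as np,cv2
from station import sensors,cams
def ray(m,uv):
    K=np.array([[m['fx'],0,m['cx']],[0,m['fy'],m['cy']],[0,0,1]])
    p=cv2.undistortPoints(np.array([[uv]],float),K,np.array(m['distortion'])).ravel()
    E=np.array(m['extrinsics']);R=E[:3,:3];o=-R.T@E[:3,3];d=R.T@np.r_[p,1];return o,d/np.linalg.norm(d)
def plane(m,uv,z):
    o,d=ray(m,uv);return o+d*(z-o[2])/d[2]
def tri(rs):
    A=sum(np.eye(3)-np.outer(d,d) for o,d in rs);b=sum((np.eye(3)-np.outer(d,d))@o for o,d in rs);return np.linalg.solve(A,b)
E
python3 - <<'E'
from h import *
t=cv2.imread('pics/top0.png');s=cv2.imread('pics/side0.png')
a=cv2.resize(t[115:230,290:450],None,fx=5,fy=5,interpolation=cv2.INTER_CUBIC)[:575]
cv2.imwrite('pics/c0.png',a)
T=cams.camera_model('top');S=cams.camera_model('side')
print('ball',tri([ray(T,(417,132.5)),ray(S,(440,210.5))]))
g=cv2.cvtColor(t,cv2.COLOR_BGR2GRAY)
for nm,(x0,y0,x1,y1) in dict(coup=(300,120,340,225),stand=(385,110,445,228)).items():
    m=((g[y0:y1,x0:x1]<75)).astype(np.uint8)
    n,l,st,c=cv2.connectedComponentsWithStats(m);k=1+st[1:,4].argmax();ys,xs=np.where(l==k)
    for r in range(0,y1-y0,8):
        q=xs[ys==r]
        if len(q):print(nm,r+y0,q.min()+x0,q.max()+x0)
    print('rows',ys.min()+y0,ys.max()+y0)
E
```

```text
ball [ 0.60479102 -0.24532667  0.07115028]
coup 128 311 325
coup 136 306 330
coup 144 306 331
coup 152 311 326
coup 160 310 328
coup 168 310 329
coup 176 310 329
coup 184 310 329
coup 192 311 329
coup 200 311 330
coup 208 311 330
coup 216 311 330
rows 126 219
stand 134 393 427
stand 142 393 428
stand 150 394 428
stand 158 395 429
stand 166 395 424
stand 174 396 431
stand 182 397 431
stand 190 398 438
stand 198 398 439
stand 206 399 434
stand 214 400 428
rows 131 221
```

View pics/c0.png

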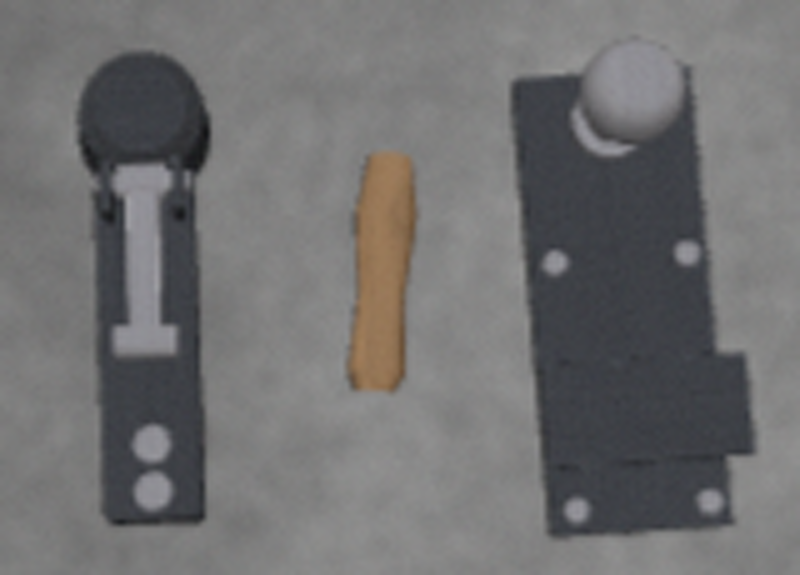

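The crop shows the dark coupler with its handle down: cross grip at about (319,183), head centre (318,135.4), tail end (321,219). The ball is at (417,133), with its rest at about (419,196). Ball height came out at 71.15 mm, as specified.

Run:
```python
from h import *
T=cams.camera_model('top')
P=lambda c,z:plane(T,(290+c[0]/5-.4,115+c[1]/5-.4),z)
yaw=lambda a,b:np.degrees(np.arctan2(*(b-a)[[1,0]]))
for a,b,z in [((515,85),(548,535),.012),((690,70),(733,520),.012),((96,195),(104,515),.045),((197,200),(204,518),.045),((139,102),(154.5,519),.045)]:
    print(yaw(P(a,z),P(b,z)))
h=P((139.5,102),.056);t=P((154.5,519),.045);tip=P((145.5,340),.083)
print('head',h,'tail',t,np.linalg.norm((h-t)[:2]),'tip',tip,np.linalg.norm((h-tip)[:2]),yaw(h,t))
ball=P((634,90),.071);far=(P((548,535),.012)+P((733,520),.012))/2;near=(P((515,85),.012)+P((690,70),.012))/2
print(ball,near,far,'stand yaw',yaw(near,far),yaw(ball,far))
s=sensors.sense();from scipy.spatial.transform import Rotation as R
print(R.from_quat(s['tool_rot']).as_matrix().round(3))
```

```text
-176.32061808048525
-175.55658732158068
-177.90493489115596
-178.34166634404485
-177.342795253496
head [ 0.60316425 -0.00751893  0.056     ] tail [ 0.39971026 -0.01636462  0.045     ] 0.20364619523895117 tip [ 0.48190725 -0.01266104  0.083     ] 0.1213659827286424 -177.5104832399545
[ 0.60494822 -0.24426005  0.071     ] [ 0.62788893 -0.24129286  0.012     ] [ 0.39890437 -0.25755055  0.012     ] stand yaw -175.93886691290055 -176.30934830935536
[[-0.898  0.44  -0.001]
 [ 0.44   0.898 -0.002]
 [ 0.    -0.002 -1.   ]]
```

Emit:
move_arm([
  {"dx": 0.28, "dy": -0.8, "rz": 0.316},
  {"dx": 0.28, "dy": -0.8, "rz": 0.316},
  {"dx": 0.28, "dy": -0.8, "rz": 0.316},
  {"dx": 0.28, "dy": -0.8},
  {"dx": 0.28, "dy": -0.8},
  {"dx": 0.28, "dy": -0.8},
  {"dx": 0.28, "dy": -0.8},
  {"dx": 0.28, "dy": -0.8},
  {"dx": 0.28, "dy": -0.8},
  {"dx": 0.28, "dy": -0.8},
], claw=100, newtons=20)

```text
schema error: expected keys dx, dy, dz, rx, ry, rz
```

Emit:
move_arm([
  {"dx": 0.28, "dy": -0.8},
  {"dx": 0.28, "dy": -0.8},
  {"dx": 0.28, "dy": -0.8},
  {"dx": 0.28, "dy": -0.8},
  {"dx": 0.28, "dy": -0.8},
  {"dx": 0.28, "dy": -0.8},
  {"dx": 0.28, "dy": -0.8},
  {"dx": 0.28, "dy": -0.8},
  {"dx": 0.28, "dy": -0.8},
  {"dx": 0.28, "dy": -0.8},
])

```text
schema error: expected keys dx, dy, dz, rx, ry, rz
```

Emit:
move_arm([
  {"dx": 0.3, "dy": -0.8},
  {"dx": 0.3, "dy": -0.8},
  {"dx": 0.3, "dy": -0.8},
  {"dx": 0.3, "dy": -0.8},
  {"dx": 0.3, "dy": -0.8},
  {"dx": 0.3, "dy": -0.8},
  {"dx": 0.3, "dy": -0.8},
  {"dx": 0.3, "dy": -0.8},
  {},
  {},
], claw=60)

```text
schema error: expected keys dx, dy, dz, rx, ry, rz
```

Emit:
move_arm([
  {"dx": 0.28, "dy": -0.8, "dz": 0, "rx": 0, "ry": 0, "rz": 0.316},
  {"dx": 0.28, "dy": -0.8, "dz": 0, "rx": 0, "ry": 0, "rz": 0.316},
  {"dx": 0.28, "dy": -0.8, "dz": 0, "rx": 0, "ry": 0, "rz": 0.316},
  {"dx": 0.28, "dy": -0.8, "dz": 0, "rx": 0, "ry": 0, "rz": 0},
  {"dx": 0.28, "dy": -0.8, "dz": 0, "rx": 0, "ry": 0, "rz": 0},
  {"dx": 0.28, "dy": -0.8, "dz": 0, "rx": 0, "ry": 0, "rz": 0},
  {"dx": 0.28, "dy": -0.8, "dz": 0, "rx": 0, "ry": 0, "rz": 0},
  {"dx": 0.28, "dy": -0.8, "dz": 0, "rx": 0, "ry": 0, "rz": 0},
  {"dx": 0.28, "dy": -0.8, "dz": 0, "rx": 0, "ry": 0, "rz": 0},
  {"dx": 0.28, "dy": -0.8, "dz": 0, "rx": 0, "ry": 0, "rz": 0},
], claw=100, newtons=20)

```text
t: 1.35
tcp_pos: [0.3455, 0.3599, 0.2007]
tool_rot: [-0.02, 1.0, 0.0, 0.0]
force: [1.2, -0.4, 0.1]
finger_gap: 1.0
gripper_force: 0.0
```

Emit:
move_arm([
  {"dx": 0.28, "dy": -0.8, "dz": 0, "rx": 0, "ry": 0, "rz": 0},
  {"dx": 0.28, "dy": -0.8, "dz": 0, "rx": 0, "ry": 0, "rz": 0},
  {"dx": 0.28, "dy": -0.8, "dz": 0, "rx": 0, "ry": 0, "rz": 0},
  {"dx": 0.28, "dy": -0.8, "dz": 0, "rx": 0, "ry": 0, "rz": 0},
  {"dx": 0.28, "dy": -0.8, "dz": 0, "rx": 0, "ry": 0, "rz": 0},
  {"dx": 0.28, "dy": -0.8, "dz": 0, "rx": 0, "ry": 0, "rz": 0},
  {"dx": 0.28, "dy": -0.8, "dz": 0, "rx": 0, "ry": 0, "rz": 0},
  {"dx": 0.28, "dy": -0.8, "dz": 0, "rx": 0, "ry": 0, "rz": 0},
  {"dx": 0.28, "dy": -0.8, "dz": 0, "rx": 0, "ry": 0, "rz": 0},
  {"dx": 0.28, "dy": -0.8, "dz": 0, "rx": 0, "ry": 0, "rz": 0},
])

```text
t: 2.6
tcp_pos: [0.4152, 0.1599, 0.2007]
tool_rot: [-0.02, 1.0, 0.0, 0.0]
force: [1.0, -0.4, -0.6]
finger_gap: 1.0
gripper_force: 0.0
```

Emit:
move_arm([
  {"dx": 0.3, "dy": -0.8, "dz": 0, "rx": 0, "ry": 0, "rz": 0},
  {"dx": 0.3, "dy": -0.8, "dz": 0, "rx": 0, "ry": 0, "rz": 0},
  {"dx": 0.3, "dy": -0.8, "dz": 0, "rx": 0, "ry": 0, "rz": 0},
  {"dx": 0.3, "dy": -0.8, "dz": 0, "rx": 0, "ry": 0, "rz": 0},
  {"dx": 0.3, "dy": -0.8, "dz": 0, "rx": 0, "ry": 0, "rz": 0},
  {"dx": 0.3, "dy": -0.8, "dz": 0, "rx": 0, "ry": 0, "rz": 0},
  {"dx": 0.3, "dy": -0.8, "dz": 0, "rx": 0, "ry": 0, "rz": 0},
  {"dx": 0.3, "dy": -0.8, "dz": 0, "rx": 0, "ry": 0, "rz": 0},
  {"dx": 0, "dy": 0, "dz": 0, "rx": 0, "ry": 0, "rz": 0},
  {"dx": 0, "dy": 0, "dz": 0, "rx": 0, "ry": 0, "rz": 0},
], claw=70)

```text
t: 3.85
tcp_pos: [0.4743, 0.0014, 0.2005]
tool_rot: [-0.02, 1.0, 0.0, -0.0]
force: [0.0, 0.2, 0.8]
finger_gap: 0.702
gripper_force: 0.0
```

Run:
```python
from h import *
m=cams.camera_model('wrist');im=cams.snapshot('wrist');cv2.imwrite('pics/w1.png',im[:,:,::-1])
import pickle;pickle.dump(m,open('w1.pkl','wb'))
E=m['extrinsics'];print(-E[:3,:3].T@E[:3,3],E[:3,:3].round(2))
```

```text
[ 0.3914442  -0.00345141  0.37190781] [[-0.04  1.    0.  ]
 [ 0.95  0.04  0.32]
 [ 0.32  0.01 -0.95]]
```

View pics/w1.png

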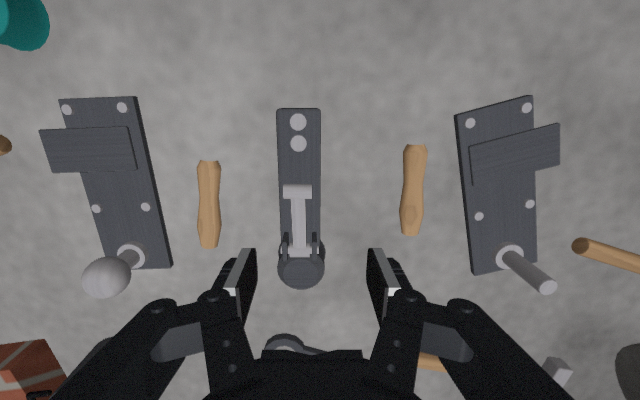

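The wrist view shows the coupler in front of the fingers: cross grip (297,191), tail end (299,109), bar edges near the tail at x 277 and 321, ball stand on the left with the ball at (106,277).

Run:
```python
from h import *
import pickle;m=pickle.load(open('w1.pkl','rb'));T=cams.camera_model('top')
t1=plane(m,(297,190.5),.086);print('tip w',t1,'tri',tri([ray(m,(297,190.5)),ray(T,(318.7,182.6))]))
print('tail',plane(m,(299,108.5),.045),'tailL/R',plane(m,(277,112),.045),plane(m,(321,112),.045),plane(m,(279,220),.045),plane(m,(321,220),.045))
```

```text
tip w [ 0.47980279 -0.01474522  0.086     ] tri [ 0.4814024  -0.01376713  0.08267389]
tail [ 0.3996849  -0.01635367  0.045     ] tailL/R [ 0.40424585 -0.0401201   0.045     ] [0.4023713  0.00759898 0.045     ] [ 0.53119244 -0.0375623   0.045     ] [0.52918009 0.01394895 0.045     ]
```

Emit:
move_arm([
  {"dx": 0.27, "dy": -0.62, "dz": 0, "rx": 0, "ry": 0, "rz": 0},
  {"dx": 0, "dy": 0, "dz": -0.8, "rx": 0, "ry": 0, "rz": 0},
  {"dx": 0, "dy": 0, "dz": -0.8, "rx": 0, "ry": 0, "rz": 0},
  {"dx": 0, "dy": 0, "dz": -0.8, "rx": 0, "ry": 0, "rz": 0},
  {"dx": 0, "dy": 0, "dz": -0.8, "rx": 0, "ry": 0, "rz": 0},
  {"dx": 0, "dy": 0, "dz": -0.8, "rx": 0, "ry": 0, "rz": 0},
  {"dx": 0, "dy": 0, "dz": -0.8, "rx": 0, "ry": 0, "rz": 0},
  {"dx": 0, "dy": 0, "dz": -0.8, "rx": 0, "ry": 0, "rz": 0},
  {"dx": 0, "dy": 0, "dz": 0, "rx": 0, "ry": 0, "rz": 0},
  {"dx": 0, "dy": 0, "dz": 0, "rx": 0, "ry": 0, "rz": 0},
])

```text
t: 5.15
tcp_pos: [0.4825, -0.0146, 0.061]
tool_rot: [-0.02, 1.0, -0.0, 0.0]
force: [0.5, -0.5, -0.1]
finger_gap: 0.697
gripper_force: 0.0
```

Emit:
move_arm([
  {"dx": 0, "dy": 0, "dz": 0, "rx": 0, "ry": 0, "rz": 0},
  {"dx": 0, "dy": 0, "dz": 0, "rx": 0, "ry": 0, "rz": 0},
  {"dx": 0, "dy": 0, "dz": 0, "rx": 0, "ry": 0, "rz": 0},
  {"dx": 0, "dy": 0, "dz": 0, "rx": 0, "ry": 0, "rz": 0},
  {"dx": 0, "dy": 0, "dz": 0, "rx": 0, "ry": 0, "rz": 0},
  {"dx": 0, "dy": 0, "dz": 0, "rx": 0, "ry": 0, "rz": 0},
  {"dx": 0, "dy": 0, "dz": 0, "rx": 0, "ry": 0, "rz": 0},
  {"dx": 0, "dy": 0, "dz": 0, "rx": 0, "ry": 0, "rz": 0},
  {"dx": 0, "dy": 0, "dz": 0, "rx": 0, "ry": 0, "rz": 0},
  {"dx": 0, "dy": 0, "dz": 0, "rx": 0, "ry": 0, "rz": 0},
], claw=20, newtons=20)

```text
t: 6.4
tcp_pos: [0.4817, -0.0143, 0.0606]
tool_rot: [-0.02, 1.0, 0.0, -0.0]
force: [-0.8, 2.9, 1.1]
finger_gap: 0.32
gripper_force: 19.7
```

Emit:
move_arm([
  {"dx": 0.155, "dy": 0.007, "dz": 0.521, "rx": 0, "ry": 0, "rz": 0},
  {"dx": 0.236, "dy": 0.01, "dz": 0.489, "rx": 0, "ry": 0, "rz": 0},
  {"dx": 0.311, "dy": 0.013, "dz": 0.445, "rx": 0, "ry": 0, "rz": 0},
  {"dx": 0.378, "dy": 0.016, "dz": 0.39, "rx": 0, "ry": 0, "rz": 0},
  {"dx": 0.436, "dy": 0.018, "dz": 0.325, "rx": 0, "ry": 0, "rz": 0},
  {"dx": 0.482, "dy": 0.02, "dz": 0.252, "rx": 0, "ry": 0, "rz": 0},
  {"dx": 0.516, "dy": 0.02, "dz": 0.171, "rx": 0, "ry": 0, "rz": 0},
  {"dx": 0.537, "dy": 0.02, "dz": 0.087, "rx": 0, "ry": 0, "rz": 0},
  {"dx": 0.543, "dy": 0.02, "dz": 0, "rx": 0, "ry": 0, "rz": 0},
  {"dx": 0.4, "dy": 0.02, "dz": -0.05, "rx": 0, "ry": 0, "rz": 0},
])

```text
t: 7.65
tcp_pos: [0.5826, -0.0102, 0.1261]
tool_rot: [-0.02, 1.0, -0.0, -0.0]
force: [0.5, 0.4, -0.5]
finger_gap: 0.199
gripper_force: 0.0
```

Emit:
move_arm([
  {"dx": 0.15, "dy": 0, "dz": -0.03, "rx": 0, "ry": 0, "rz": 0},
  {"dx": 0.1, "dy": 0, "dz": -0.02, "rx": 0, "ry": 0, "rz": 0},
  {"dx": 0, "dy": 0, "dz": 0, "rx": 0, "ry": 0, "rz": 0},
  {"dx": 0, "dy": 0, "dz": 0, "rx": 0, "ry": 0, "rz": 0},
  {"dx": 0, "dy": 0, "dz": 0, "rx": 0, "ry": 0, "rz": 0},
  {"dx": 0, "dy": 0, "dz": 0, "rx": 0, "ry": 0, "rz": 0},
  {"dx": 0, "dy": 0, "dz": 0, "rx": 0, "ry": 0, "rz": 0},
  {"dx": 0, "dy": 0, "dz": 0, "rx": 0, "ry": 0, "rz": 0},
  {"dx": 0, "dy": 0, "dz": 0, "rx": 0, "ry": 0, "rz": 0},
  {"dx": 0, "dy": 0, "dz": 0, "rx": 0, "ry": 0, "rz": 0},
])

```text
t: 8.9
tcp_pos: [0.5879, -0.0102, 0.1251]
tool_rot: [-0.02, 1.0, -0.0, 0.0]
force: [0.2, 0.4, -0.4]
finger_gap: 0.197
gripper_force: 0.0
```

Run:
```python
from h import *
a=cams.snapshot('top')[110:230,250:410,::-1];b=cams.snapshot('side')[120:240,270:430,::-1]
cv2.imwrite('pics/c2.png',np.hstack([cv2.resize(x,None,fx=2.5*2/2,fy=2.5,interpolation=2) for x in(a,b)]))
```

```text
(no output)
```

View pics/c2.png

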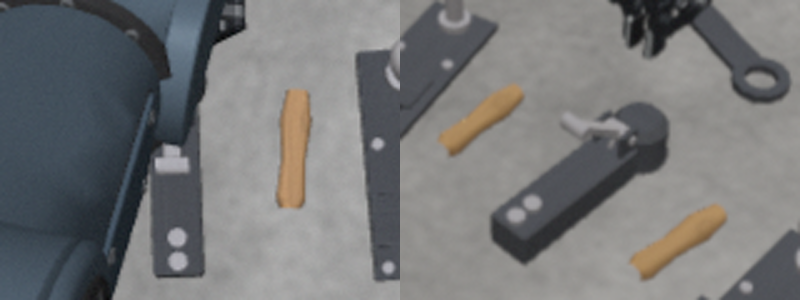

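The handle slipped out of the pinch and stopped part-way up. Cross grip: top (318.4,175.6), side (340,168.8). I'll push it the rest of the way with the shut fingers from the tail side.

Run:
```python
from h import *
T=cams.camera_model('top');S=cams.camera_model('side')
p=tri([ray(T,(318.3,175.3)),ray(S,(340,168.6))]);print(p)
# tail corner check in side: tail top-left (492,218)->
print('tail', plane(S,(270+(510-400)/2.5,120+237/2.5),.045), plane(T,(250+179/2.5,110+275/2.5),.045))
print(np.arctan2(p[2]-.062,0.603-.039-p[0]),np.hypot(p[2]-.062,0.603-.039-p[0]))
```

```text
[ 0.49412794 -0.01344557  0.11755832]
tail [ 0.38902795 -0.03413859  0.045     ] [ 0.39584686 -0.01907097  0.045     ]
0.6717726779952029 0.08926830632019986
```

Emit:
move_arm([
  {"dx": 0, "dy": 0, "dz": 0.7, "rx": 0, "ry": 0, "rz": 0},
  {"dx": 0, "dy": 0, "dz": 0.7, "rx": 0, "ry": 0, "rz": 0},
  {"dx": -0.92, "dy": -0.02, "dz": 0, "rx": 0, "ry": 0, "rz": 0},
  {"dx": -0.92, "dy": -0.02, "dz": 0, "rx": 0, "ry": 0, "rz": 0},
  {"dx": -0.92, "dy": -0.02, "dz": 0, "rx": 0, "ry": 0, "rz": 0},
  {"dx": -0.92, "dy": -0.02, "dz": 0, "rx": 0, "ry": 0, "rz": 0},
  {"dx": -0.92, "dy": -0.02, "dz": 0, "rx": 0, "ry": 0, "rz": 0},
  {"dx": 0, "dy": 0, "dz": -0.7, "rx": 0, "ry": 0, "rz": 0},
  {"dx": 0, "dy": 0, "dz": -0.7, "rx": 0, "ry": 0, "rz": 0},
  {"dx": 0, "dy": 0, "dz": -0.8, "rx": 0, "ry": 0, "rz": 0},
], claw=0)

```text
t: 10.25
tcp_pos: [0.4734, -0.0129, 0.105]
tool_rot: [-0.02, 1.0, -0.0, 0.001]
force: [-0.3, 0.2, -0.5]
finger_gap: 0.001
gripper_force: 0.0
```

Emit:
move_arm([
  {"dx": 0.185, "dy": 0.007, "dz": 0.1, "rx": 0, "ry": 0, "rz": 0},
  {"dx": 0.185, "dy": 0.007, "dz": 0.1, "rx": 0, "ry": 0, "rz": 0},
  {"dx": 0.185, "dy": 0.007, "dz": 0.1, "rx": 0, "ry": 0, "rz": 0},
  {"dx": 0.185, "dy": 0.007, "dz": 0.1, "rx": 0, "ry": 0, "rz": 0},
  {"dx": 0.185, "dy": 0.007, "dz": 0.1, "rx": 0, "ry": 0, "rz": 0},
  {"dx": 0.185, "dy": 0.007, "dz": 0.1, "rx": 0, "ry": 0, "rz": 0},
  {"dx": 0.185, "dy": 0.007, "dz": 0.1, "rx": 0, "ry": 0, "rz": 0},
  {"dx": 0.185, "dy": 0.007, "dz": 0.1, "rx": 0, "ry": 0, "rz": 0},
  {"dx": 0.185, "dy": 0.007, "dz": 0.1, "rx": 0, "ry": 0, "rz": 0},
  {"dx": 0.185, "dy": 0.007, "dz": 0.1, "rx": 0, "ry": 0, "rz": 0},
])

```text
t: 11.5
tcp_pos: [0.5194, -0.0109, 0.1302]
tool_rot: [-0.02, 1.0, 0.0, -0.0]
force: [-0.6, 0.2, 0.6]
finger_gap: 0.005
gripper_force: 0.0
```

Emit:
move_arm([
  {"dx": 0.185, "dy": 0.007, "dz": 0.04, "rx": 0, "ry": 0, "rz": 0},
  {"dx": 0.185, "dy": 0.007, "dz": 0.04, "rx": 0, "ry": 0, "rz": 0},
  {"dx": 0.185, "dy": 0.007, "dz": 0.04, "rx": 0, "ry": 0, "rz": 0},
  {"dx": 0.185, "dy": 0.007, "dz": 0.04, "rx": 0, "ry": 0, "rz": 0},
  {"dx": 0.185, "dy": 0.007, "dz": 0, "rx": 0, "ry": 0, "rz": 0},
  {"dx": 0.185, "dy": 0.007, "dz": 0, "rx": 0, "ry": 0, "rz": 0},
  {"dx": 0.185, "dy": 0.007, "dz": 0, "rx": 0, "ry": 0, "rz": 0},
  {"dx": 0.185, "dy": 0.007, "dz": 0, "rx": 0, "ry": 0, "rz": 0},
  {"dx": 0.185, "dy": 0.007, "dz": 0, "rx": 0, "ry": 0, "rz": 0},
  {"dx": 0.185, "dy": 0.007, "dz": 0, "rx": 0, "ry": 0, "rz": 0},
])

```text
t: 12.75
tcp_pos: [0.5657, -0.0092, 0.1341]
tool_rot: [-0.02, 1.0, -0.0, -0.0]
force: [-0.3, -0.4, 1.1]
finger_gap: -0.002
gripper_force: 0.0
```

Run:
```python
from h import *
a=cams.snapshot('wrist')[:,:,::-1];b=cams.snapshot('side')[120:240,270:430,::-1]
import pickle;pickle.dump(cams.camera_model('wrist'),open('w3.pkl','wb'))
cv2.imwrite('pics/c3.png',np.hstack([cv2.resize(a[50:350,150:470],(400,375)),cv2.resize(b,(400,300),interpolation=2)[:375] if 0 else cv2.copyMakeBorder(cv2.resize(b,(400,300),interpolation=2),0,75,0,0,0)]))
```

```text
(no output)
```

View pics/c3.png

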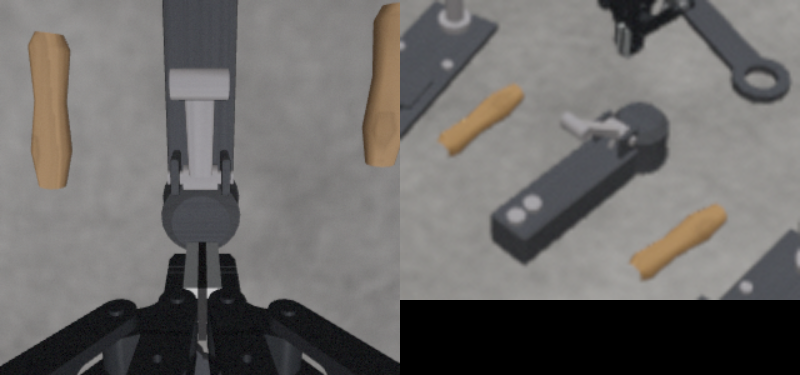

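The fingers passed above the grip and the handle stayed put. Grip is at wrist px (308.4,116.8), side (340,168.6). Re-measuring it.

Run:
```python
from h import *
import pickle
T=cams.camera_model('top');S=cams.camera_model('side');W=pickle.load(open('w3.pkl','rb'))
w=ray(W,(308.4,117));s=ray(S,(340,168.6));t=ray(T,(318.3,175.3))
print(tri([w,s]),tri([w,t]),tri([w,s,t]))
print('tip candidates per z (w,s,t)')
for z in(.08,.09,.1,.11,.12):print(z,*[(o+d*(z-o[2])/d[2])[:2].round(4) for o,d in(w,s,t)])
# head top centre, wrist
print('head',plane(W,(150+201*.8,50+215*.8),.056))
```

```text
[ 0.49275638 -0.015643    0.12018727] [ 0.49167239 -0.014544    0.13198451] [ 0.49319513 -0.01455399  0.11925832]
tip candidates per z (w,s,t)
0.08 [ 0.4948 -0.0159] [0.5222 0.0118] [ 0.4997 -0.0114]
0.09 [ 0.4943 -0.0159] [0.5149 0.0049] [ 0.4981 -0.0118]
0.1 [ 0.4938 -0.0158] [ 0.5076 -0.0019] [ 0.4964 -0.0123]
0.11 [ 0.4933 -0.0157] [ 0.5002 -0.0087] [ 0.4948 -0.0127]
0.12 [ 0.4927 -0.0156] [ 0.4929 -0.0155] [ 0.4932 -0.0131]
head [ 0.59092138 -0.01040363  0.056     ]
```

Run:
```python
from h import *
import pickle
S=cams.camera_model('side');W=pickle.load(open('w3.pkl','rb'))
def proj(m,p):
    K=np.array([[m['fx'],0,m['cx']],[0,m['fy'],m['cy']],[0,0,1]]);E=m['extrinsics']
    return cv2.projectPoints(np.array([p],float),cv2.Rodrigues(E[:3,:3])[0],E[:3,3],K,m['distortion'])[0].ravel().round(1)
tcp=np.array([.5657,-.0092,.1341])
for dz in(0,.02,.04):print(dz,'side',proj(S,tcp+[0,0,dz]),'wrist',proj(W,tcp+[0,0,dz]))
a=cv2.imread('pics/c2.png')[60:220,400+100:800-120].astype(int);b=cv2.imread('pics/c3.png')[60:220,400+100:800-120].astype(int)
print('side diff',abs(a-b).mean(),(abs(a-b).max(2)>30).sum())
# is the coupler moved since start? compare with side0
s0=cv2.imread('pics/side0.png')[120:240,270:430];cv2.imwrite('pics/_s0.png',cv2.resize(s0,(400,300),interpolation=2))
print(sensors.sense()['tcp_pos'])
```

```text
0 side [359.1 149.2] wrist [313.9 234.2]
0.02 side [359.7 143.2] wrist [314.2 249.1]
0.04 side [360.3 137.1] wrist [314.5 267.7]
side diff 0.7942476851851852 0
[ 0.56611098 -0.00928368  0.13412235]
```

Run:
```python
from h import *
from station import manip
print([(k,getattr(manip,k)) for k in dir(manip) if k[0]!='_'])
b=cams.snapshot('side')[90:190,300:440,::-1];a=cams.snapshot('wrist')[150:350,230:400,::-1]
cv2.imwrite('pics/c4.png',np.hstack([cv2.resize(b,(560,400),interpolation=2),cv2.resize(a,(240,400),interpolation=2)[:, :]]))
```

```text
[('PlanningError', <class 'station.PlanningError'>), ('grasp_offset', 0.0187)]
```

View pics/c4.png

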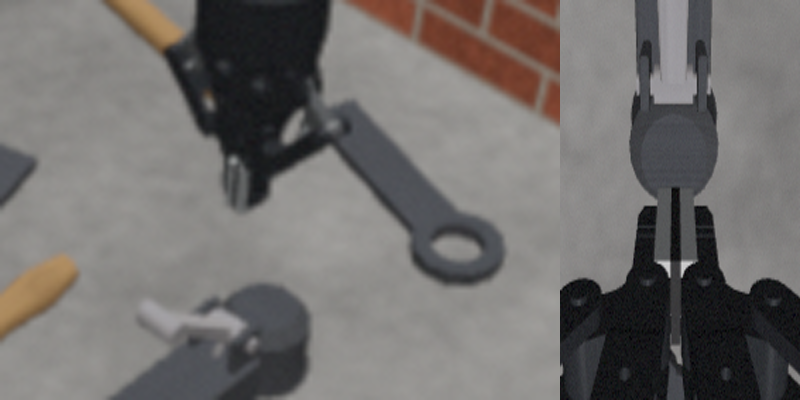

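Run:
```python
from h import *
S=cams.camera_model('side');W=cams.camera_model('wrist')
print(tri([ray(S,(359.5,142)),ray(W,(311.5,245))]),sensors.sense()['tcp_pos'])
E=W['extrinsics'];print(-E[:3,:3].T@E[:3,3])
```

```text
[ 0.55967086 -0.01157781  0.16229647] [ 0.56535892 -0.00917533  0.13404714]
[ 0.48239718 -0.01403664  0.30538403]
```

The pad tips triangulate about 25 mm above the reported TCP. That explains both the weak pinch and the missed push, so I'll use a 25 mm lower TCP from here on.

Emit:
move_arm([
  {"dx": -0.965, "dy": -0.05, "dz": 0, "rx": 0, "ry": 0, "rz": 0},
  {"dx": -0.965, "dy": -0.05, "dz": 0, "rx": 0, "ry": 0, "rz": 0},
  {"dx": -0.965, "dy": -0.05, "dz": 0, "rx": 0, "ry": 0, "rz": 0},
  {"dx": -0.965, "dy": -0.05, "dz": 0, "rx": 0, "ry": 0, "rz": 0},
  {"dx": 0, "dy": 0, "dz": 0, "rx": 0, "ry": 0, "rz": 0},
  {"dx": 0, "dy": 0, "dz": -0.5, "rx": 0, "ry": 0, "rz": 0},
  {"dx": 0, "dy": 0, "dz": -0.5, "rx": 0, "ry": 0, "rz": 0},
  {"dx": 0, "dy": 0, "dz": -0.5, "rx": 0, "ry": 0, "rz": 0},
  {"dx": 0, "dy": 0, "dz": -0.46, "rx": 0, "ry": 0, "rz": 0},
  {"dx": 0, "dy": 0, "dz": 0, "rx": 0, "ry": 0, "rz": 0},
])

```text
t: 14.2
tcp_pos: [0.4681, -0.014, 0.0838]
tool_rot: [-0.02, 1.0, 0.0, -0.001]
force: [0.2, 0.4, 1.2]
finger_gap: 0.004
gripper_force: 0.0
```

Emit:
move_arm([
  {"dx": 0.178, "dy": 0.007, "dz": 0.09, "rx": 0, "ry": 0, "rz": 0},
  {"dx": 0.178, "dy": 0.007, "dz": 0.09, "rx": 0, "ry": 0, "rz": 0},
  {"dx": 0.178, "dy": 0.007, "dz": 0.09, "rx": 0, "ry": 0, "rz": 0},
  {"dx": 0.178, "dy": 0.007, "dz": 0.09, "rx": 0, "ry": 0, "rz": 0},
  {"dx": 0.178, "dy": 0.007, "dz": 0.09, "rx": 0, "ry": 0, "rz": 0},
  {"dx": 0.178, "dy": 0.007, "dz": 0.09, "rx": 0, "ry": 0, "rz": 0},
  {"dx": 0.178, "dy": 0.007, "dz": 0.09, "rx": 0, "ry": 0, "rz": 0},
  {"dx": 0.178, "dy": 0.007, "dz": 0.09, "rx": 0, "ry": 0, "rz": 0},
  {"dx": 0.178, "dy": 0.007, "dz": 0.09, "rx": 0, "ry": 0, "rz": 0},
  {"dx": 0.178, "dy": 0.007, "dz": 0.09, "rx": 0, "ry": 0, "rz": 0},
])

```text
t: 15.45
tcp_pos: [0.5042, -0.012, 0.1095]
tool_rot: [-0.022, 1.0, 0.0, -0.009]
force: [-20.1, -3.1, 31.0]
finger_gap: -0.001
gripper_force: 18.5
```

Emit:
move_arm([
  {"dx": 0.178, "dy": 0.007, "dz": 0.04, "rx": 0, "ry": 0, "rz": 0},
  {"dx": 0.178, "dy": 0.007, "dz": 0.04, "rx": 0, "ry": 0, "rz": 0},
  {"dx": 0.178, "dy": 0.007, "dz": 0.04, "rx": 0, "ry": 0, "rz": 0},
  {"dx": 0.178, "dy": 0.007, "dz": 0.04, "rx": 0, "ry": 0, "rz": 0},
  {"dx": 0.178, "dy": 0.007, "dz": 0, "rx": 0, "ry": 0, "rz": 0},
  {"dx": 0.178, "dy": 0.007, "dz": 0, "rx": 0, "ry": 0, "rz": 0},
  {"dx": 0.178, "dy": 0.007, "dz": 0, "rx": 0, "ry": 0, "rz": 0},
  {"dx": 0.178, "dy": 0.007, "dz": 0, "rx": 0, "ry": 0, "rz": 0},
  {"dx": 0.178, "dy": 0.007, "dz": 0, "rx": 0, "ry": 0, "rz": 0},
  {"dx": 0.178, "dy": 0.007, "dz": 0, "rx": 0, "ry": 0, "rz": 0},
])

```text
t: 16.7
tcp_pos: [0.5718, -0.0108, 0.1221]
tool_rot: [-0.02, 1.0, -0.001, 0.016]
force: [4.6, 7.4, 34.4]
finger_gap: -0.002
gripper_force: 17.0
```

Run:
```python
from h import *
import pickle;pickle.dump(cams.camera_model('wrist'),open('w5.pkl','wb'))
a=cams.snapshot('wrist')[:,:,::-1];b=cams.snapshot('side')[110:240,290:410,::-1]
cv2.imwrite('pics/c5.png',np.hstack([cv2.resize(a[0:320,190:450],(390,480)),cv2.resize(b,(410,480),interpolation=2)]))
```

```text
(no output)
```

View pics/c5.png

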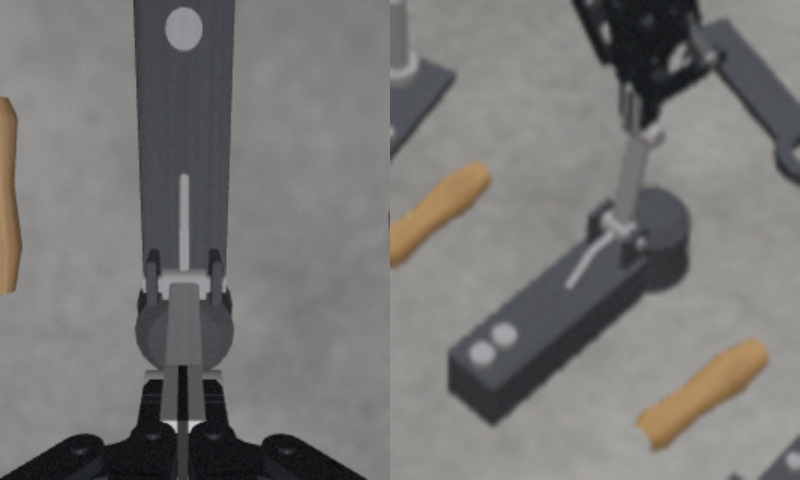

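The handle now stands up: wrist crop shows the grip cross at about (184,375), side crop shows it at (655,135) above the head. The fingers are pressing, so I'll lift clear and check.

Emit:
move_arm([
  {"dx": -0.1, "dy": 0, "dz": 0.5, "rx": 0, "ry": 0, "rz": 0},
  {"dx": -0.2, "dy": 0, "dz": 0.6, "rx": 0, "ry": 0, "rz": 0},
  {"dx": -0.6, "dy": 0, "dz": 0.6, "rx": 0, "ry": 0, "rz": 0},
  {"dx": -0.8, "dy": -0.04, "dz": 0.5, "rx": 0, "ry": 0, "rz": 0},
  {"dx": -0.8, "dy": -0.04, "dz": 0, "rx": 0, "ry": 0, "rz": 0},
  {"dx": -0.8, "dy": -0.04, "dz": 0, "rx": 0, "ry": 0, "rz": 0},
  {"dx": -0.2, "dy": 0, "dz": 0, "rx": 0, "ry": 0, "rz": 0},
  {"dx": 0, "dy": 0, "dz": 0, "rx": 0, "ry": 0, "rz": 0},
  {"dx": 0, "dy": 0, "dz": 0, "rx": 0, "ry": 0, "rz": 0},
  {"dx": 0, "dy": 0, "dz": 0, "rx": 0, "ry": 0, "rz": 0},
], claw=100)

```text
t: 18.05
tcp_pos: [0.4711, -0.0138, 0.1666]
tool_rot: [-0.02, 1.0, -0.0, 0.0]
force: [-0.4, -0.8, -0.2]
finger_gap: 0.999
gripper_force: 0.0
```

Run:
```python
from h import *
import pickle;pickle.dump(cams.camera_model('wrist'),open('w6.pkl','wb'))
a=cams.snapshot('wrist')[:,:,::-1];b=cams.snapshot('side')[110:240,290:410,::-1]
cv2.imwrite('pics/w6.png',a);cv2.imwrite('pics/s6.png',b)
cv2.imwrite('pics/c6.png',np.hstack([cv2.resize(a[60:360,190:450],(390,450)),cv2.resize(b,(410,450),interpolation=2)]))
```

```text
(no output)
```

View pics/c6.png

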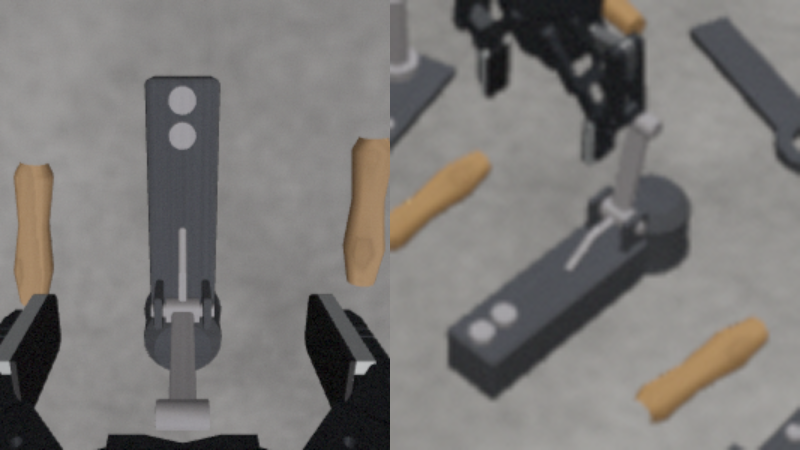

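Run:
```python
from h import *
import pickle
S=cams.camera_model('side');W=pickle.load(open('w6.pkl','rb'))
c=lambda x,y:(190+x/1.5,60+y/1.5)
t=tri([ray(S,(364.6,147)),ray(W,c(183,413))]);print('tip',t)
P=lambda x,y,z:plane(W,c(x,y),z)
tl=P(182,78,.045);print('tail',tl,'edges',P(147,85,.045),P(220,85,.045),P(151,280,.045),P(216,280,.045))
hd=(P(145.5,335,.056)+P(220.5,335,.056))/2;print('head mid',hd,'far',P(184,370,.056),'width',P(145,335,.056)-P(221,335,.056))
```

```text
tip [ 0.58576288 -0.01034293  0.13178928]
tail [ 0.39854771 -0.01832532  0.045     ] edges [ 0.40382532 -0.04093393  0.045     ] [0.40191988 0.00658491 0.045     ] [ 0.54600945 -0.03593994  0.045     ] [0.54403245 0.01328762 0.045     ]
head mid [ 0.58620679 -0.01004678  0.056     ] far [ 0.6185737  -0.00793716  0.056     ] width [ 0.00233359 -0.05807535  0.        ]
```

```bash
cat >> h.py <<'E'
def proj(m,p):
    K=np.array([[m['fx'],0,m['cx']],[0,m['fy'],m['cy']],[0,0,1]]);E=np.array(m['extrinsics'])
    return cv2.projectPoints(np.array([p],float),cv2.Rodrigues(E[:3,:3])[0],E[:3,3],K,m['distortion'])[0].ravel().round(1)
E
python3 - <<'E'
from h import *
import pickle
S=cams.camera_model('side');W=pickle.load(open('w6.pkl','rb'))
for sx in(.597,.601):
  for a in(1.5,1.6,1.7,1.81):
    s=.039+.085*np.cos(a);p=[sx-s,-.0105,.062+.085*np.sin(a)]
    print(sx,a,np.round(p,4),'W',proj(W,p),'S',proj(S,p))
  for nm,p in dict(tail=[sx-.202,-.018,.045],headtop=[sx,-.0095,.056],hinge=[sx-.039,-.0115,.062]).items():print(nm,'W',proj(W,p),'S',proj(S,p))
print('meas tip W (312,335.3) S (364.6,147)')
g=cv2.imread('pics/s6.png',0)
E
```

```text
0.597 1.5 [ 0.552  -0.0105  0.1468] W [313.4 314.5] S [356.  148.3]
0.597 1.6 [ 0.5605 -0.0105  0.147 ] W [312.9 323.1] S [358.4 146.6]
0.597 1.7 [ 0.569  -0.0105  0.1463] W [312.5 330.7] S [360.7 145.3]
0.597 1.81 [ 0.5781 -0.0105  0.1446] W [312.  337.9] S [363.2 144.1]
tail W [311.8 108.2] S [311.3 209.8]
headtop W [312.1 291.3] S [365.3 165.6]
hinge W [311.7 264.7] S [355.8 171.5]
0.601 1.5 [ 0.556  -0.0105  0.1468] W [313.2 318.5] S [357.1 147.5]
0.601 1.6 [ 0.5645 -0.0105  0.147 ] W [312.7 327. ] S [359.5 145.9]
0.601 1.7 [ 0.573  -0.0105  0.1463] W [312.3 334.6] S [361.8 144.5]
0.601 1.81 [ 0.5821 -0.0105  0.1446] W [311.9 341.6] S [364.3 143.3]
tail W [311.6 112.5] S [312.5 209. ]
headtop W [312.  294.2] S [366.3 164.9]
hinge W [311.6 267.8] S [356.8 170.8]
meas tip W (312,335.3) S (364.6,147)
```

Emit:
move_arm([
  {"dx": 0, "dy": 0, "dz": -0.55, "rx": 0, "ry": 0, "rz": 0},
  {"dx": 0.5, "dy": 0.02, "dz": -0.55, "rx": 0, "ry": 0, "rz": 0},
  {"dx": 0.5, "dy": 0.02, "dz": -0.55, "rx": 0, "ry": 0, "rz": 0},
  {"dx": 0.5, "dy": 0.02, "dz": -0.55, "rx": 0, "ry": 0, "rz": 0},
  {"dx": 0.5, "dy": 0.02, "dz": 0, "rx": 0, "ry": 0, "rz": 0},
  {"dx": 0.5, "dy": 0.02, "dz": 0, "rx": 0, "ry": 0, "rz": 0},
  {"dx": 0.4, "dy": 0.02, "dz": 0, "rx": 0, "ry": 0, "rz": 0},
  {"dx": 0, "dy": 0, "dz": 0, "rx": 0, "ry": 0, "rz": 0},
  {"dx": 0, "dy": 0, "dz": 0, "rx": 0, "ry": 0, "rz": 0},
  {"dx": 0, "dy": 0, "dz": 0, "rx": 0, "ry": 0, "rz": 0},
], claw=0)

```text
t: 19.4
tcp_pos: [0.5424, -0.0106, 0.1117]
tool_rot: [-0.02, 1.0, 0.0, -0.0]
force: [0.3, -0.5, -0.0]
finger_gap: -0.0
gripper_force: 0.0
```

Emit:
move_arm([
  {"dx": 0.08, "dy": 0.004, "dz": 0, "rx": 0, "ry": 0, "rz": 0},
  {"dx": 0.08, "dy": 0.004, "dz": 0, "rx": 0, "ry": 0, "rz": 0},
  {"dx": 0.08, "dy": 0.004, "dz": 0, "rx": 0, "ry": 0, "rz": 0},
  {"dx": 0.08, "dy": 0.004, "dz": 0, "rx": 0, "ry": 0, "rz": 0},
  {"dx": 0.08, "dy": 0.004, "dz": 0, "rx": 0, "ry": 0, "rz": 0},
  {"dx": 0.08, "dy": 0.004, "dz": 0, "rx": 0, "ry": 0, "rz": 0},
  {"dx": 0.08, "dy": 0.004, "dz": 0, "rx": 0, "ry": 0, "rz": 0},
  {"dx": 0.08, "dy": 0.004, "dz": 0, "rx": 0, "ry": 0, "rz": 0},
  {"dx": 0.08, "dy": 0.004, "dz": 0, "rx": 0, "ry": 0, "rz": 0},
  {"dx": 0, "dy": 0, "dz": 0, "rx": 0, "ry": 0, "rz": 0},
])

```text
t: 20.65
tcp_pos: [0.5609, -0.0098, 0.1115]
tool_rot: [-0.02, 1.0, 0.0, -0.0]
force: [0.0, 0.2, -0.9]
finger_gap: 0.002
gripper_force: 0.3
```

Emit:
move_arm([
  {"dx": 0.08, "dy": 0.004, "dz": 0, "rx": 0, "ry": 0, "rz": 0},
  {"dx": 0.08, "dy": 0.004, "dz": 0, "rx": 0, "ry": 0, "rz": 0},
  {"dx": 0.08, "dy": 0.004, "dz": 0, "rx": 0, "ry": 0, "rz": 0},
  {"dx": 0.08, "dy": 0.004, "dz": 0, "rx": 0, "ry": 0, "rz": 0},
  {"dx": 0.08, "dy": 0.004, "dz": 0, "rx": 0, "ry": 0, "rz": 0},
  {"dx": 0, "dy": 0, "dz": 0, "rx": 0, "ry": 0, "rz": 0},
  {"dx": 0, "dy": 0, "dz": 0, "rx": 0, "ry": 0, "rz": 0},
  {"dx": 0, "dy": 0, "dz": 0, "rx": 0, "ry": 0, "rz": 0},
  {"dx": 0, "dy": 0, "dz": 0, "rx": 0, "ry": 0, "rz": 0},
  {"dx": 0, "dy": 0, "dz": 0, "rx": 0, "ry": 0, "rz": 0},
])

```text
t: 21.9
tcp_pos: [0.5691, -0.0087, 0.1113]
tool_rot: [-0.02, 1.0, 0.001, -0.002]
force: [-5.2, -0.3, 2.3]
finger_gap: -0.005
gripper_force: 2.6
```

Run:
```python
from h import *
import pickle;W=cams.camera_model('wrist');pickle.dump(W,open('w7.pkl','wb'))
a=cams.snapshot('wrist')[:,:,::-1];b=cams.snapshot('side')[110:240,290:410,::-1]
cv2.imwrite('pics/w7.png',a);cv2.imwrite('pics/s7.png',b)
cv2.imwrite('pics/c7.png',np.hstack([cv2.resize(a[60:360,190:450],(390,450)),cv2.resize(b,(410,450),interpolation=2)]))
for sx in(.597,.601,.605):print(sx,'tail',proj(W,[sx-.202,-.018,.045]),'hinge',proj(W,[sx-.039,-.0115,.062]),[proj(W,[sx-.039-.085*np.cos(A),-.0105,.062+.085*np.sin(A)]) for A in(1.7,1.81)])
```

```text
0.597 tail [310.2 -40.6] hinge [310.4 195.4] [array([311. , 262.6]), array([310.4, 275.5])]
0.601 tail [310.  -33.6] hinge [310.2 200.1] [array([310.7, 269.1]), array([310.1, 281.6])]
0.605 tail [309.8 -26.6] hinge [310.  204.7] [array([310.5, 275.4]), array([309.8, 287.7])]
```

View pics/c7.png

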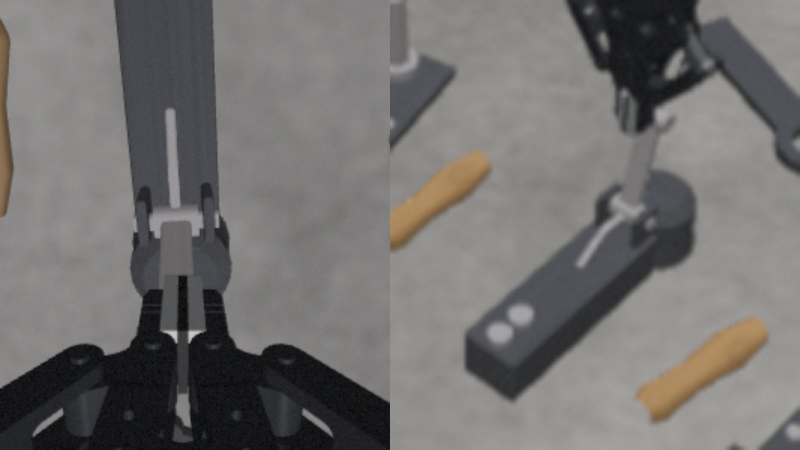

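The view shows the fingers holding the handle against its stop. The coupler slid a few mm and yawed slightly (wrist crop bar edges (115,0)→(135,200)). That was my last permitted picture, so from here I measure by masks. Backing off to re-measure.

Emit:
move_arm([
  {"dx": -0.4, "dy": 0, "dz": 0, "rx": 0, "ry": 0, "rz": 0},
  {"dx": -0.5, "dy": -0.03, "dz": 0.3, "rx": 0, "ry": 0, "rz": 0},
  {"dx": -0.5, "dy": -0.03, "dz": 0.3, "rx": 0, "ry": 0, "rz": 0},
  {"dx": -0.5, "dy": -0.03, "dz": 0.3, "rx": 0, "ry": 0, "rz": 0},
  {"dx": -0.5, "dy": -0.03, "dz": 0.3, "rx": 0, "ry": 0, "rz": 0},
  {"dx": -0.5, "dy": -0.03, "dz": 0.3, "rx": 0, "ry": 0, "rz": 0},
  {"dx": -0.5, "dy": -0.03, "dz": 0.3, "rx": 0, "ry": 0, "rz": 0},
  {"dx": -0.5, "dy": -0.03, "dz": 0.4, "rx": 0, "ry": 0, "rz": 0},
  {"dx": 0, "dy": 0, "dz": 0, "rx": 0, "ry": 0, "rz": 0},
  {"dx": 0, "dy": 0, "dz": 0, "rx": 0, "ry": 0, "rz": 0},
], claw=100)

```text
t: 23.25
tcp_pos: [0.4739, -0.0147, 0.1668]
tool_rot: [-0.02, 1.0, -0.0, 0.0]
force: [0.1, -0.4, 0.4]
finger_gap: 0.999
gripper_force: 0.0
```

```bash
cat > meas.py <<'E'
from h import *
def coupler(im,W):
    g=cv2.cvtColor(im,cv2.COLOR_BGR2GRAY);m=((g<95)&(np.ptp(im.astype(int),2)<40)).astype(np.uint8)
    n,l,st,c=cv2.connectedComponentsWithStats(m[:250,200:430])
    k=1+st[1:,4].argmax();ys,xs=np.where(l==k);xs=xs+200
    L=[];R=[]
    for r in range(ys.min()+8,min(ys.min()+110,240),4):
        q=xs[ys==r];L.append(plane(W,(q.min()-.5,r),.045)[:2]);R.append(plane(W,(q.max()+.5,r),.045)[:2])
    fit=lambda P:cv2.fitLine(np.array(P,np.float32),cv2.DIST_HUBER,0,.001,.001).ravel()
    a,b=fit(L),fit(R);d=a[:2]*np.sign(-a[0])+b[:2]*np.sign(-b[0]);d/=np.linalg.norm(d);n_=np.array([-d[1],d[0]])
    off=(a[2:]@n_+b[2:]@n_)/2;w=abs(a[2:]@n_-b[2:]@n_)
    cx=int(np.median(xs[ys<ys.min()+30]));col=[ys[xs==x].min() for x in range(cx-8,cx+9)]
    te=plane(W,(cx,np.median(col)-.5),.045)[:2]@d
    tail=d*te+n_*off
    print('rows',ys.min(),'yaw',np.degrees(np.arctan2(d[1],d[0])),'width',w,'tail',tail,'grip',tail-d*.112,'socket',tail-d*.202)
    return d,tail
E
python3 - <<'E'
from meas import *
import pickle
coupler(cv2.imread('pics/w6.png'),pickle.load(open('w6.pkl','rb')))
W=cams.camera_model('wrist');im=cams.snapshot('wrist')[:,:,::-1].copy();cv2.imwrite('pics/w8.png',im);pickle.dump(W,open('w8.pkl','wb'))
coupler(im,W);s=sensors.sense();print(s['tcp_pos'],s['tool_rot'])
# brightest grip (handle cross) rows near bottom
g=cv2.cvtColor(im,cv2.COLOR_BGR2GRAY)
for r in range(290,372,4):print(r,g[r,290:340:5].tolist())
E
```

```text
rows 111 yaw -177.7629 width 0.04897666 tail [ 0.39716166 -0.01856365] grip [ 0.5090763  -0.01419175] socket [ 0.59900771 -0.01067861]
rows 114 yaw -174.45842 width 0.049072813 tail [ 0.40435415 -0.02971639] grip [ 0.51583071 -0.01890078] socket [ 0.60541009 -0.01020966]
[ 0.47391649 -0.01468015  0.16657716] [-2.02935636e-02  9.99794020e-01 -6.94583285e-05  2.89461557e-04]
290 [65, 82, 78, 104, 106, 106, 78, 75, 78, 71]
294 [66, 74, 79, 105, 108, 104, 74, 72, 75, 70]
298 [73, 76, 76, 101, 107, 106, 75, 76, 76, 88]
302 [137, 67, 76, 106, 103, 102, 80, 78, 71, 128]
306 [137, 129, 78, 104, 107, 100, 75, 80, 136, 132]
310 [134, 134, 130, 103, 102, 104, 125, 131, 131, 130]
314 [135, 130, 128, 104, 105, 103, 128, 131, 132, 131]
318 [134, 135, 128, 104, 101, 98, 120, 136, 137, 138]
322 [137, 136, 135, 104, 103, 99, 123, 136, 138, 141]
326 [137, 136, 137, 104, 104, 100, 113, 137, 136, 145]
330 [135, 134, 135, 104, 104, 100, 104, 135, 141, 142]
334 [133, 79, 64, 67, 69, 72, 70, 66, 139, 143]
338 [133, 102, 107, 106, 105, 107, 105, 103, 141, 149]
342 [133, 137, 134, 137, 133, 133, 133, 133, 143, 148]
346 [135, 149, 148, 149, 149, 149, 148, 150, 138, 142]
350 [99, 148, 152, 153, 153, 151, 153, 153, 133, 46]
354 [21, 17, 23, 30, 125, 97, 17, 15, 26, 16]
358 [21, 24, 8, 23, 13, 16, 26, 29, 20, 23]
362 [12, 24, 13, 16, 20, 25, 15, 22, 15, 22]
366 [24, 22, 20, 26, 25, 23, 23, 20, 26, 23]
370 [30, 18, 24, 22, 23, 20, 17, 23, 19, 30]
```

Emit:
move_arm([
  {"dx": 0.84, "dy": -0.08, "dz": 0, "rx": 0, "ry": 0, "rz": 0.107},
  {"dx": 0.84, "dy": -0.09, "dz": 0, "rx": 0, "ry": 0, "rz": 0},
  {"dx": 0, "dy": 0, "dz": -0.8, "rx": 0, "ry": 0, "rz": 0},
  {"dx": 0, "dy": 0, "dz": -0.8, "rx": 0, "ry": 0, "rz": 0},
  {"dx": 0, "dy": 0, "dz": -0.8, "rx": 0, "ry": 0, "rz": 0},
  {"dx": 0, "dy": 0, "dz": -0.8, "rx": 0, "ry": 0, "rz": 0},
  {"dx": 0, "dy": 0, "dz": -0.8, "rx": 0, "ry": 0, "rz": 0},
  {"dx": 0, "dy": 0, "dz": -0.8, "rx": 0, "ry": 0, "rz": 0},
  {"dx": 0, "dy": 0, "dz": -0.8, "rx": 0, "ry": 0, "rz": 0},
  {"dx": 0, "dy": 0, "dz": -0.4, "rx": 0, "ry": 0, "rz": 0},
])

```text
t: 24.55
tcp_pos: [0.5152, -0.0187, 0.0151]
tool_rot: [-0.048, 0.999, 0.0, -0.001]
force: [-0.2, 0.1, 0.7]
finger_gap: 1.002
gripper_force: 0.0
```

Emit:
move_arm([
  {"dx": 0, "dy": 0, "dz": -0.2, "rx": 0, "ry": 0, "rz": 0},
  {"dx": 0, "dy": 0, "dz": -0.2, "rx": 0, "ry": 0, "rz": 0},
  {"dx": 0, "dy": 0, "dz": -0.15, "rx": 0, "ry": 0, "rz": 0},
  {"dx": 0, "dy": 0, "dz": -0.15, "rx": 0, "ry": 0, "rz": 0},
  {"dx": 0, "dy": 0, "dz": 0, "rx": 0, "ry": 0, "rz": 0},
  {"dx": 0, "dy": 0, "dz": 0, "rx": 0, "ry": 0, "rz": 0},
  {"dx": 0, "dy": 0, "dz": 0, "rx": 0, "ry": 0, "rz": 0},
  {"dx": 0, "dy": 0, "dz": 0, "rx": 0, "ry": 0, "rz": 0},
  {"dx": 0, "dy": 0, "dz": 0, "rx": 0, "ry": 0, "rz": 0},
  {"dx": 0, "dy": 0, "dz": 0, "rx": 0, "ry": 0, "rz": 0},
])

```text
t: 25.8
tcp_pos: [0.5154, -0.0188, -0.0009]
tool_rot: [-0.048, 0.999, -0.0, 0.0]
force: [-0.1, 0.2, -0.8]
finger_gap: 0.998
gripper_force: 0.0
```

Run:
```python
from h import *
s=sensors.sense();print(s['tcp_pos'],s['force'],s['ft_torque'],s['tool_rot'])
```

```text
[ 0.51543992 -0.01880652 -0.00086972] [-0.09004206  0.16412152 -0.7540108 ] [ 0.05369418 -0.00251333 -0.00534964] [-4.83186742e-02  9.98831970e-01 -2.03204200e-05  3.41217541e-05]
```

Emit:
move_arm([
  {"dx": 0, "dy": 0, "dz": -0.15, "rx": 0, "ry": 0, "rz": 0},
  {"dx": 0, "dy": 0, "dz": -0.15, "rx": 0, "ry": 0, "rz": 0},
  {"dx": 0, "dy": 0, "dz": -0.15, "rx": 0, "ry": 0, "rz": 0},
  {"dx": 0, "dy": 0, "dz": -0.1, "rx": 0, "ry": 0, "rz": 0},
  {"dx": 0, "dy": 0, "dz": -0.1, "rx": 0, "ry": 0, "rz": 0},
  {"dx": 0, "dy": 0, "dz": -0.05, "rx": 0, "ry": 0, "rz": 0},
  {"dx": 0, "dy": 0, "dz": -0.05, "rx": 0, "ry": 0, "rz": 0},
  {"dx": 0, "dy": 0, "dz": 0, "rx": 0, "ry": 0, "rz": 0},
  {"dx": 0, "dy": 0, "dz": 0, "rx": 0, "ry": 0, "rz": 0},
  {"dx": 0, "dy": 0, "dz": 0, "rx": 0, "ry": 0, "rz": 0},
])

```text
t: 27.05
tcp_pos: [0.5155, -0.0188, -0.0196]
tool_rot: [-0.048, 0.999, -0.0, 0.0]
force: [-0.3, -0.1, -0.1]
finger_gap: 1.001
gripper_force: 0.0
```

Emit:
move_arm([
  {"dx": 0, "dy": 0, "dz": 0, "rx": 0, "ry": 0, "rz": 0},
  {"dx": 0, "dy": 0, "dz": 0, "rx": 0, "ry": 0, "rz": 0},
  {"dx": 0, "dy": 0, "dz": 0, "rx": 0, "ry": 0, "rz": 0},
  {"dx": 0, "dy": 0, "dz": 0, "rx": 0, "ry": 0, "rz": 0},
  {"dx": 0, "dy": 0, "dz": 0, "rx": 0, "ry": 0, "rz": 0},
  {"dx": 0, "dy": 0, "dz": 0, "rx": 0, "ry": 0, "rz": 0},
  {"dx": 0, "dy": 0, "dz": 0, "rx": 0, "ry": 0, "rz": 0},
  {"dx": 0, "dy": 0, "dz": 0, "rx": 0, "ry": 0, "rz": 0},
  {"dx": 0, "dy": 0, "dz": 0, "rx": 0, "ry": 0, "rz": 0},
  {"dx": 0, "dy": 0, "dz": 0, "rx": 0, "ry": 0, "rz": 0},
], claw=20, newtons=100)

```text
t: 28.3
tcp_pos: [0.5155, -0.0185, -0.0191]
tool_rot: [-0.048, 0.999, 0.0, 0.0]
force: [-0.9, 2.5, 6.3]
finger_gap: 0.572
gripper_force: 104.5
```

Emit:
move_arm([
  {"dx": 0, "dy": 0, "dz": 0.4, "rx": 0, "ry": 0, "rz": 0},
  {"dx": 0, "dy": 0, "dz": 0.6, "rx": 0, "ry": 0, "rz": 0},
  {"dx": 0, "dy": 0, "dz": 0.8, "rx": 0, "ry": 0, "rz": 0},
  {"dx": 0, "dy": 0, "dz": 0.8, "rx": 0, "ry": 0, "rz": 0},
  {"dx": 0, "dy": 0, "dz": 0.8, "rx": 0, "ry": 0, "rz": 0},
  {"dx": 0, "dy": 0, "dz": 0.8, "rx": 0, "ry": 0, "rz": 0},
  {"dx": 0, "dy": 0, "dz": 0.4, "rx": 0, "ry": 0, "rz": 0},
  {"dx": 0, "dy": 0, "dz": 0, "rx": 0, "ry": 0, "rz": 0},
  {"dx": 0, "dy": 0, "dz": 0, "rx": 0, "ry": 0, "rz": 0},
  {"dx": 0, "dy": 0, "dz": 0, "rx": 0, "ry": 0, "rz": 0},
])

```text
t: 29.55
tcp_pos: [0.5147, -0.0186, 0.0945]
tool_rot: [-0.048, 0.999, 0.0, -0.001]
force: [-0.6, -0.0, -8.3]
finger_gap: 0.571
gripper_force: 105.4
```

Emit:
move_arm([
  {"dx": 0, "dy": -0.5, "dz": 0, "rx": 0, "ry": 0, "rz": -0.055},
  {"dx": 0, "dy": -0.98, "dz": 0, "rx": 0, "ry": 0, "rz": 0},
  {"dx": 0, "dy": -0.98, "dz": 0, "rx": 0, "ry": 0, "rz": 0},
  {"dx": 0, "dy": -0.98, "dz": 0, "rx": 0, "ry": 0, "rz": 0},
  {"dx": 0, "dy": -0.98, "dz": 0, "rx": 0, "ry": 0, "rz": 0},
  {"dx": -0.03, "dy": -0.98, "dz": 0, "rx": 0, "ry": 0, "rz": 0},
  {"dx": 0, "dy": -0.98, "dz": 0, "rx": 0, "ry": 0, "rz": 0},
  {"dx": 0, "dy": -0.98, "dz": 0, "rx": 0, "ry": 0, "rz": 0},
  {"dx": 0, "dy": -0.98, "dz": 0, "rx": 0, "ry": 0, "rz": 0},
  {"dx": 0, "dy": -0.9, "dz": 0, "rx": 0, "ry": 0, "rz": 0},
])

```text
t: 30.8
tcp_pos: [0.5144, -0.2515, 0.0951]
tool_rot: [-0.033, 0.999, 0.0, -0.0]
force: [-0.9, 0.6, -9.3]
finger_gap: 0.571
gripper_force: 105.4
```

Run:
```python
from h import *
import pickle
s=sensors.sense();print(s['t'],s['tcp_pos'],s['force'],s['ft_torque'],s['tool_rot'],s['finger_gap'])
W=cams.camera_model('wrist');im=cams.snapshot('wrist')[:,:,::-1].copy();cv2.imwrite('pics/w9.png',im);pickle.dump(W,open('w9.pkl','wb'))
sd=cams.snapshot('side')[:,:,::-1].copy();cv2.imwrite('pics/s9.png',sd)
tp=cams.snapshot('top')[:,:,::-1].copy();cv2.imwrite('pics/t9.png',tp)
g=cv2.cvtColor(im,cv2.COLOR_BGR2GRAY)
for r in range(0,400,20):
    print(r,''.join('#' if v<45 else '+' if v<95 else 'o' if v>165 else '.' for v in g[r,180:450:3]))
S=cams.camera_model('side');g=cv2.cvtColor(sd,cv2.COLOR_BGR2GRAY)
z=s['tcp_pos'][2]+.0195;u=np.array([-.9977,-.068])
gp=s['tcp_pos'][:2]
print('pred side: socket axis top',proj(S,[*(gp-.09*u),z+.056]),'bottom',proj(S,[*(gp-.09*u),z]),'tail',proj(S,[*(gp+.112*u),z+.045]),'ball',proj(S,[.6049,-.245,.071]))
for r in range(100,260,5):
    print(r,''.join('#' if v<45 else '+' if v<95 else 'o' if v>165 else '.' for v in g[r,350:500:2]))
```

```text
30.8 [ 0.51441325 -0.25152151  0.09506951] [-0.89273558  0.56592142 -9.31678295] [ 0.05623328 -0.03868457  0.00507956] [-3.34627506e-02  9.99439954e-01  3.63428823e-05 -1.43425061e-04] 0.5712396528733462
0 ..........................................................................................
20 .......................++++++++++++++++++++++++++++++++++++++++++.........................
40 ....................+++++++++++++++++..............+++++++++++++++++......................
60 .....................++++++++++++++...................++++++++++++++......................
80 .....................++++++++++++++++..............++++++++++++++++.......................
100 ......................+++++++++++++++++++++++++++++++++++++++++++++.......................
120 ......................++++++++++++++................+++++++++++++++.......................
140 .......................+++++++++++++................++++++++++++++........................
160 .......................+++++++++++++++++++++++++++++++++++++++++++...................+++..
180 ........................+++++++++++++++++++
[... 2957 characters left out ...]
..............+++++++++++++++########.......................
220 ..o........................++++++++++++++++.+#+.++.........................
225 ..ooo...................+++.oo..++++++++++.+#.o.+..ooo.....................
230 ..oooo...............+++.......++++++++++......++++++......................
235 ...o...oo.ooo......++++..ooo.+++++++++++++++++++++++.......................
240 ooooo.ooo........o.++++++++++++++++++++++++++++++.ooooooo..................
245 .ooo.oooo.........+++++++++++++++++++++++++++++.......o....................
250 ..ooo..........++++++++++++++++++++++++.oo.++..............................
255 .................+++++++++++++++++++++++++.................................
```

```bash
sed -i 's/def coupler(im,W):/def coupler(im,W,z=.045):/; s/,\.045)/,z)/g' meas.py
python3 - <<'E'
from meas import *
import pickle
W=pickle.load(open('w9.pkl','rb'));im=cv2.imread('pics/w9.png')
for z in(.155,.160,.165):coupler(im,W,z)
W1=pickle.load(open('w1.pkl','rb'));w1=cv2.imread('pics/w1.png')
T=cams.camera_model('top');S=cams.camera_model('side')
def ballc(im,x0,y0,x1,y1,f):
    g=cv2.GaussianBlur(cv2.cvtColor(im[y0:y1,x0:x1],cv2.COLOR_BGR2GRAY),(3,3),0)
    g=cv2.resize(g,None,fx=6,fy=6,interpolation=2)
    c=cv2.HoughCircles(g,cv2.HOUGH_GRADIENT,1,500,param1=80,param2=12,minRadius=int(6*f*.8),maxRadius=int(6*f*1.2))
    c=c[0,0];return ((c[0]+.5)/6-.5+x0,(c[1]+.5)/6-.5+y0,c[2]/6)
t=ballc(cv2.imread('pics/top0.png'),400,115,435,155,11);s=ballc(cv2.imread('pics/side0.png'),422,192,460,232,10.5);w=ballc(w1,70,245,140,310,23)
print(t,s,w)
R=[ray(T,t[:2]),ray(S,s[:2]),ray(W1,w[:2])]
print(tri(R),tri(R[:2]),tri(R[::2]),[plane(m,c[:2],.071)[:2] for m,c in((T,t),(S,s),(W1,w))])
E
```

```text
rows 19 yaw -175.57672 width 0.049291253 tail [ 0.40546974 -0.26052388] grip [ 0.51713616 -0.251886  ] socket [ 0.6068681  -0.24494484]
rows 19 yaw -175.57678 width 0.047078967 tail [ 0.40664135 -0.26043539] grip [ 0.51830777 -0.2517976 ] socket [ 0.60803972 -0.24485652]
rows 19 yaw -175.57631 width 0.04486665 tail [ 0.40781299 -0.26034703] grip [ 0.51947935 -0.25170835] socket [ 0.60921124 -0.24476656]Traceback (most recent call last):
  File "<stdin>", line 12, in <module>
  File "<stdin>", line 11, in ballc
TypeError: 'NoneType' object is not subscriptable
```

Run:
```python
from h import *
import pickle
W1=pickle.load(open('w1.pkl','rb'));T=cams.camera_model('top');S=cams.camera_model('side')
def ballc(f,x0,y0,x1,y1,r):
    g=cv2.cvtColor(cv2.imread(f)[y0:y1,x0:x1],cv2.COLOR_BGR2GRAY);g=cv2.GaussianBlur(cv2.resize(g,None,fx=6,fy=6,interpolation=2),(9,9),0)
    c=cv2.HoughCircles(g,cv2.HOUGH_GRADIENT_ALT,1.5,500,param1=60,param2=.3,minRadius=int(6*r*.75),maxRadius=int(6*r*1.25))
    if c is None:return None
    c=c[0,0];return ((c[0]+.5)/6-.5+x0,(c[1]+.5)/6-.5+y0,c[2]/6)
for m,a in((T,('pics/top0.png',398,113,437,153,11)),(S,('pics/side0.png',420,190,462,232,10.5)),(W1,('pics/w1.png',70,245,140,310,23))):
    c=ballc(*a);print(a[0],c,c and plane(m,c[:2],.071))
```

```text
pics/top0.png None None
pics/side0.png None None
pics/w1.png None None
```

Emit:
move_arm([
  {"dx": -0.06, "dy": 0, "dz": -0.3, "rx": 0, "ry": 0, "rz": -0.01},
  {"dx": 0, "dy": 0, "dz": -0.3, "rx": 0, "ry": 0, "rz": 0},
  {"dx": 0, "dy": 0, "dz": -0.2, "rx": 0, "ry": 0, "rz": 0},
  {"dx": 0, "dy": 0, "dz": -0.2, "rx": 0, "ry": 0, "rz": 0},
  {"dx": 0, "dy": 0, "dz": -0.2, "rx": 0, "ry": 0, "rz": 0},
  {"dx": 0, "dy": 0, "dz": -0.2, "rx": 0, "ry": 0, "rz": 0},
  {"dx": 0, "dy": 0, "dz": -0.1, "rx": 0, "ry": 0, "rz": 0},
  {"dx": 0, "dy": 0, "dz": 0, "rx": 0, "ry": 0, "rz": 0},
  {"dx": 0, "dy": 0, "dz": 0, "rx": 0, "ry": 0, "rz": 0},
  {"dx": 0, "dy": 0, "dz": 0, "rx": 0, "ry": 0, "rz": 0},
])

```text
t: 32.2
tcp_pos: [0.5133, -0.2499, 0.0581]
tool_rot: [-0.031, 1.0, -0.0, 0.0]
force: [1.1, 0.4, -8.3]
finger_gap: 0.566
gripper_force: 105.7
```

Emit:
move_arm([
  {"dx": 0, "dy": 0, "dz": -0.2, "rx": 0, "ry": 0, "rz": 0},
  {"dx": 0, "dy": 0, "dz": -0.2, "rx": 0, "ry": 0, "rz": 0},
  {"dx": 0, "dy": 0, "dz": -0.2, "rx": 0, "ry": 0, "rz": 0},
  {"dx": 0, "dy": 0, "dz": -0.2, "rx": 0, "ry": 0, "rz": 0},
  {"dx": 0, "dy": 0, "dz": -0.1, "rx": 0, "ry": 0, "rz": 0},
  {"dx": 0, "dy": 0, "dz": -0.1, "rx": 0, "ry": 0, "rz": 0},
  {"dx": 0, "dy": 0, "dz": 0, "rx": 0, "ry": 0, "rz": 0},
  {"dx": 0, "dy": 0, "dz": 0, "rx": 0, "ry": 0, "rz": 0},
  {"dx": 0, "dy": 0, "dz": 0, "rx": 0, "ry": 0, "rz": 0},
  {"dx": 0, "dy": 0, "dz": 0, "rx": 0, "ry": 0, "rz": 0},
])

```text
t: 33.45
tcp_pos: [0.5132, -0.2499, 0.033]
tool_rot: [-0.031, 1.0, -0.0, 0.0]
force: [-0.2, 0.5, -8.4]
finger_gap: 0.57
gripper_force: 105.7
```

Underside should be about 52 mm now, with no side force. Creep down the rest.

Emit:
move_arm([
  {"dx": 0, "dy": 0, "dz": -0.08, "rx": 0, "ry": 0, "rz": 0},
  {"dx": 0, "dy": 0, "dz": -0.08, "rx": 0, "ry": 0, "rz": 0},
  {"dx": 0, "dy": 0, "dz": -0.06, "rx": 0, "ry": 0, "rz": 0},
  {"dx": 0, "dy": 0, "dz": -0.06, "rx": 0, "ry": 0, "rz": 0},
  {"dx": 0, "dy": 0, "dz": 0, "rx": 0, "ry": 0, "rz": 0},
  {"dx": 0, "dy": 0, "dz": 0, "rx": 0, "ry": 0, "rz": 0},
  {"dx": 0, "dy": 0, "dz": 0, "rx": 0, "ry": 0, "rz": 0},
  {"dx": 0, "dy": 0, "dz": 0, "rx": 0, "ry": 0, "rz": 0},
  {"dx": 0, "dy": 0, "dz": 0, "rx": 0, "ry": 0, "rz": 0},
  {"dx": 0, "dy": 0, "dz": 0, "rx": 0, "ry": 0, "rz": 0},
])

```text
t: 34.7
tcp_pos: [0.5132, -0.2498, 0.0259]
tool_rot: [-0.031, 1.0, -0.0, -0.0]
force: [-0.6, 0.1, -7.7]
finger_gap: 0.57
gripper_force: 106.1
```

Emit:
move_arm([
  {"dx": 0, "dy": 0, "dz": -0.05, "rx": 0, "ry": 0, "rz": 0},
  {"dx": 0, "dy": 0, "dz": -0.05, "rx": 0, "ry": 0, "rz": 0},
  {"dx": 0, "dy": 0, "dz": 0, "rx": 0, "ry": 0, "rz": 0},
  {"dx": 0, "dy": 0, "dz": 0, "rx": 0, "ry": 0, "rz": 0},
  {"dx": 0, "dy": 0, "dz": 0, "rx": 0, "ry": 0, "rz": 0},
  {"dx": 0, "dy": 0, "dz": 0, "rx": 0, "ry": 0, "rz": 0},
  {"dx": 0, "dy": 0, "dz": 0, "rx": 0, "ry": 0, "rz": 0},
  {"dx": 0, "dy": 0, "dz": 0, "rx": 0, "ry": 0, "rz": 0},
  {"dx": 0, "dy": 0, "dz": 0, "rx": 0, "ry": 0, "rz": 0},
  {"dx": 0, "dy": 0, "dz": 0, "rx": 0, "ry": 0, "rz": 0},
])

```text
t: 35.95
tcp_pos: [0.5134, -0.2498, 0.0256]
tool_rot: [-0.031, 1.0, -0.0, 0.0]
force: [-2.2, 2.7, 8.6]
finger_gap: 0.569
gripper_force: 108.2
```

Seated: reaction force flips to +8.6 N at exactly the expected height. Release and back away upward.

Emit:
move_arm([
  {"dx": 0, "dy": 0, "dz": 0.05, "rx": 0, "ry": 0, "rz": 0},
  {"dx": 0, "dy": 0, "dz": 0, "rx": 0, "ry": 0, "rz": 0},
  {"dx": 0, "dy": 0, "dz": 0, "rx": 0, "ry": 0, "rz": 0},
  {"dx": 0, "dy": 0, "dz": 0, "rx": 0, "ry": 0, "rz": 0},
  {"dx": 0, "dy": 0, "dz": 0, "rx": 0, "ry": 0, "rz": 0},
  {"dx": -0.1, "dy": 0, "dz": 0.9, "rx": 0, "ry": 0, "rz": 0},
  {"dx": -0.4, "dy": 0, "dz": 0.95, "rx": 0, "ry": 0, "rz": 0},
  {"dx": -0.5, "dy": 0, "dz": 0.95, "rx": 0, "ry": 0, "rz": 0},
  {"dx": -0.5, "dy": 0, "dz": 0.95, "rx": 0, "ry": 0, "rz": 0},
  {"dx": -0.2, "dy": 0, "dz": 0.95, "rx": 0, "ry": 0, "rz": 0},
], claw=100)

```text
t: 37.2
tcp_pos: [0.4697, -0.2495, 0.1427]
tool_rot: [-0.031, 1.0, 0.0, -0.0]
force: [0.9, 0.3, -0.4]
finger_gap: 0.998
gripper_force: 0.0
```

Emit:
move_arm([
  {"dx": 0, "dy": 0, "dz": 0.95, "rx": 0, "ry": 0, "rz": 0},
  {"dx": 0, "dy": 0, "dz": 0.95, "rx": 0, "ry": 0, "rz": 0},
  {"dx": 0, "dy": 0, "dz": 0, "rx": 0, "ry": 0, "rz": 0},
  {"dx": 0, "dy": 0, "dz": 0, "rx": 0, "ry": 0, "rz": 0},
  {"dx": 0, "dy": 0, "dz": 0, "rx": 0, "ry": 0, "rz": 0},
  {"dx": 0, "dy": 0, "dz": 0, "rx": 0, "ry": 0, "rz": 0},
  {"dx": 0, "dy": 0, "dz": 0, "rx": 0, "ry": 0, "rz": 0},
  {"dx": 0, "dy": 0, "dz": 0, "rx": 0, "ry": 0, "rz": 0},
  {"dx": 0, "dy": 0, "dz": 0, "rx": 0, "ry": 0, "rz": 0},
  {"dx": 0, "dy": 0, "dz": 0, "rx": 0, "ry": 0, "rz": 0},
])

```text
t: 38.45
tcp_pos: [0.4707, -0.2498, 0.1896]
tool_rot: [-0.031, 1.0, -0.0, 0.0]
force: [0.1, 0.8, 0.0]
finger_gap: 0.999
gripper_force: 0.0
```

Run:
```python
from meas import *
import pickle
s=sensors.sense();print(s['t'],s['tcp_pos'],s['force'],s['tool_rot'])
W=cams.camera_model('wrist');im=cams.snapshot('wrist')[:,:,::-1].copy();cv2.imwrite('pics/w10.png',im);pickle.dump(W,open('w10.pkl','wb'))
try:
  for z in(.085,.090,.095):coupler(im,W,z)
except Exception as e:print(e)
g=cv2.cvtColor(im,cv2.COLOR_BGR2GRAY)
for r in range(60,390,10):
    print(r,''.join('#' if v<45 else '+' if v<92 else '-' if v<115 else '.' if v<140 else 'o' for v in g[r,220:410:2]))
E=W['extrinsics']
for a in(.21,1.5,1.7,1.81):
    print(a,proj(W,[.605-(.039+.085*np.cos(a))*.9977,-.245-(.039+.085*np.cos(a))*.068,.045+.062+.085*np.sin(a)]))
```

```text
38.45 [ 0.47067849 -0.2498093   0.18964456] [0.11578472 0.84176585 0.03849077] [-3.12980634e-02  9.99510095e-01 -2.89637784e-05  1.81273267e-05]
rows 109 yaw -176.40837 width 0.07327777 tail [ 0.39468704 -0.25902955] grip [ 0.50646706 -0.25201335] socket [ 0.5962903  -0.24637534]
rows 109 yaw -176.40837 width 0.07195009 tail [ 0.39456164 -0.25898354] grip [ 0.50634167 -0.25196734] socket [ 0.5961649  -0.24632932]
rows 109 yaw -176.40839 width 0.070622414 tail [ 0.39443623 -0.25893749] grip [ 0.50621625 -0.25192131] socket [ 0.59603949 -0.24628331]
60 .........---+++-..................................oooooo.......................................
70 ....................................o..o..........oo...........................................
80 .............................................oo...oooo.......o....oo...........................
90 ....................................o.oooo.oooooooo............................................
100 ........................................o.......oooo...........................................
110 .........................+++++++++++++++++++++
[... 2123 characters left out ...]
........................##
330 ........................................+--------..............................................
340 ........................................+------+--...........................................##
350 ###............-##################+-....+---------......-+#############..................+#####
360 ######+...#################################################################+..........#########
370 ###############################################################################################
380 ###############################################################################################
0.21 [308.3 215. ]
1.5 [308.4 344.3]
1.7 [308.6 361. ]
1.81 [308.7 368.1]
```

Emit:
move_arm([
  {"dx": 0.925, "dy": 0.028, "dz": 0, "rx": 0, "ry": 0, "rz": 0},
  {"dx": 0.925, "dy": 0.028, "dz": 0, "rx": 0, "ry": 0, "rz": 0},
  {"dx": 0.925, "dy": 0.028, "dz": 0, "rx": 0, "ry": 0, "rz": 0},
  {"dx": 0.925, "dy": 0.028, "dz": 0, "rx": 0, "ry": 0, "rz": 0},
  {"dx": 0.925, "dy": 0.028, "dz": 0, "rx": 0, "ry": 0, "rz": 0},
  {"dx": 0, "dy": 0, "dz": -0.5, "rx": 0, "ry": 0, "rz": 0},
  {"dx": 0, "dy": 0, "dz": -0.5, "rx": 0, "ry": 0, "rz": 0},
  {"dx": 0, "dy": 0, "dz": -0.5, "rx": 0, "ry": 0, "rz": 0},
  {"dx": 0, "dy": 0, "dz": -0.4, "rx": 0, "ry": 0, "rz": 0},
  {"dx": 0, "dy": 0, "dz": 0, "rx": 0, "ry": 0, "rz": 0},
])

```text
t: 39.75
tcp_pos: [0.5853, -0.246, 0.1409]
tool_rot: [-0.031, 1.0, 0.001, -0.001]
force: [-0.3, -0.0, 0.5]
finger_gap: 0.996
gripper_force: 0.0
```

Emit:
move_arm([
  {"dx": 0, "dy": 0, "dz": 0, "rx": 0, "ry": 0, "rz": 0},
  {"dx": 0, "dy": 0, "dz": 0, "rx": 0, "ry": 0, "rz": 0},
  {"dx": 0, "dy": 0, "dz": 0, "rx": 0, "ry": 0, "rz": 0},
  {"dx": 0, "dy": 0, "dz": 0, "rx": 0, "ry": 0, "rz": 0},
  {"dx": 0, "dy": 0, "dz": 0, "rx": 0, "ry": 0, "rz": 0},
  {"dx": 0, "dy": 0, "dz": 0, "rx": 0, "ry": 0, "rz": 0},
  {"dx": 0, "dy": 0, "dz": 0, "rx": 0, "ry": 0, "rz": 0},
  {"dx": 0, "dy": 0, "dz": 0, "rx": 0, "ry": 0, "rz": 0},
  {"dx": 0, "dy": 0, "dz": 0, "rx": 0, "ry": 0, "rz": 0},
  {"dx": 0, "dy": 0, "dz": 0, "rx": 0, "ry": 0, "rz": 0},
], claw=20, newtons=20)

```text
t: 41.0
tcp_pos: [0.5866, -0.2463, 0.1426]
tool_rot: [-0.031, 1.0, -0.0, 0.0]
force: [-0.4, 2.0, 5.2]
finger_gap: 0.349
gripper_force: 24.5
```

Emit:
move_arm([
  {"dx": -0.268, "dy": -0.018, "dz": 0.06, "rx": 0, "ry": 0, "rz": 0},
  {"dx": -0.268, "dy": -0.018, "dz": 0.03, "rx": 0, "ry": 0, "rz": 0},
  {"dx": -0.271, "dy": -0.018, "dz": 0.01, "rx": 0, "ry": 0, "rz": 0},
  {"dx": -0.271, "dy": -0.018, "dz": -0.01, "rx": 0, "ry": 0, "rz": 0},
  {"dx": -0.268, "dy": -0.018, "dz": -0.033, "rx": 0, "ry": 0, "rz": 0},
  {"dx": -0.268, "dy": -0.018, "dz": -0.054, "rx": 0, "ry": 0, "rz": 0},
  {"dx": -0.26, "dy": -0.017, "dz": -0.075, "rx": 0, "ry": 0, "rz": 0},
  {"dx": -0.256, "dy": -0.017, "dz": -0.096, "rx": 0, "ry": 0, "rz": 0},
  {"dx": -0.245, "dy": -0.016, "dz": -0.116, "rx": 0, "ry": 0, "rz": 0},
  {"dx": -0.237, "dy": -0.016, "dz": -0.136, "rx": 0, "ry": 0, "rz": 0},
])

```text
t: 42.25
tcp_pos: [0.5198, -0.2506, 0.1314]
tool_rot: [-0.031, 1.0, 0.0, -0.001]
force: [0.9, 1.7, 4.5]
finger_gap: 0.346
gripper_force: 25.5
```

Emit:
move_arm([
  {"dx": -0.224, "dy": -0.015, "dz": -0.154, "rx": 0, "ry": 0, "rz": 0},
  {"dx": -0.212, "dy": -0.014, "dz": -0.171, "rx": 0, "ry": 0, "rz": 0},
  {"dx": -0.196, "dy": -0.013, "dz": -0.188, "rx": 0, "ry": 0, "rz": 0},
  {"dx": -0.182, "dy": -0.012, "dz": -0.202, "rx": 0, "ry": 0, "rz": 0},
  {"dx": -0.164, "dy": -0.011, "dz": -0.216, "rx": 0, "ry": 0, "rz": 0},
  {"dx": -0.147, "dy": -0.01, "dz": -0.229, "rx": 0, "ry": 0, "rz": 0},
  {"dx": -0.128, "dy": -0.008, "dz": -0.24, "rx": 0, "ry": 0, "rz": 0},
  {"dx": -0.108, "dy": -0.007, "dz": -0.249, "rx": 0, "ry": 0, "rz": 0},
  {"dx": -0.088, "dy": -0.006, "dz": -0.257, "rx": 0, "ry": 0, "rz": 0},
  {"dx": -0.067, "dy": -0.004, "dz": -0.264, "rx": 0, "ry": 0, "rz": 0},
])

```text
t: 43.5
tcp_pos: [0.4804, -0.2522, 0.0764]
tool_rot: [-0.032, 0.999, 0.001, -0.002]
force: [-5.3, 1.8, 4.5]
finger_gap: 0.349
gripper_force: 28.7
```

Emit:
move_arm([
  {"dx": 0, "dy": 0, "dz": -0.06, "rx": 0, "ry": 0, "rz": 0},
  {"dx": 0, "dy": 0, "dz": -0.06, "rx": 0, "ry": 0, "rz": 0},
  {"dx": 0, "dy": 0, "dz": -0.06, "rx": 0, "ry": 0, "rz": 0},
  {"dx": 0, "dy": 0, "dz": 0, "rx": 0, "ry": 0, "rz": 0},
  {"dx": 0, "dy": 0, "dz": 0, "rx": 0, "ry": 0, "rz": 0},
  {"dx": 0, "dy": 0, "dz": 0, "rx": 0, "ry": 0, "rz": 0},
  {"dx": 0, "dy": 0, "dz": 0, "rx": 0, "ry": 0, "rz": 0},
  {"dx": 0, "dy": 0, "dz": 0, "rx": 0, "ry": 0, "rz": 0},
  {"dx": 0, "dy": 0, "dz": 0, "rx": 0, "ry": 0, "rz": 0},
  {"dx": 0, "dy": 0, "dz": 0, "rx": 0, "ry": 0, "rz": 0},
])

```text
t: 44.75
tcp_pos: [0.4796, -0.252, 0.0718]
tool_rot: [-0.032, 0.999, 0.002, -0.003]
force: [-7.5, -0.3, 3.2]
finger_gap: 0.344
gripper_force: 29.0
```

Emit:
move_arm([
  {"dx": 0, "dy": 0, "dz": 0, "rx": 0, "ry": 0, "rz": 0},
  {"dx": 0, "dy": 0, "dz": 0, "rx": 0, "ry": 0, "rz": 0},
  {"dx": 0, "dy": 0, "dz": 0, "rx": 0, "ry": 0, "rz": 0},
  {"dx": 0, "dy": 0, "dz": 0, "rx": 0, "ry": 0, "rz": 0},
  {"dx": 0, "dy": 0, "dz": 0, "rx": 0, "ry": 0, "rz": 0},
  {"dx": 0, "dy": 0, "dz": 0.7, "rx": 0, "ry": 0, "rz": 0},
  {"dx": 0, "dy": 0, "dz": 0.7, "rx": 0, "ry": 0, "rz": 0},
  {"dx": 0, "dy": 0, "dz": 0.7, "rx": 0, "ry": 0, "rz": 0},
  {"dx": 0, "dy": 0, "dz": 0.7, "rx": 0, "ry": 0, "rz": 0},
  {"dx": 0, "dy": 0, "dz": 0, "rx": 0, "ry": 0, "rz": 0},
], claw=70)

```text
t: 46.0
tcp_pos: [0.484, -0.2538, 0.1441]
tool_rot: [-0.031, 1.0, -0.001, 0.001]
force: [0.7, -0.4, -0.5]
finger_gap: 0.701
gripper_force: 0.0
```

Emit:
move_arm([
  {"dx": 0, "dy": 0, "dz": 0, "rx": 0, "ry": 0, "rz": 0},
  {"dx": 0, "dy": 0, "dz": 0, "rx": 0, "ry": 0, "rz": 0},
  {"dx": 0, "dy": 0, "dz": 0, "rx": 0, "ry": 0, "rz": 0},
  {"dx": 0, "dy": 0, "dz": 0, "rx": 0, "ry": 0, "rz": 0},
  {"dx": 0, "dy": 0, "dz": 0, "rx": 0, "ry": 0, "rz": 0},
  {"dx": 0, "dy": 0, "dz": -0.4, "rx": 0, "ry": 0, "rz": 0},
  {"dx": 0, "dy": 0, "dz": -0.4, "rx": 0, "ry": 0, "rz": 0},
  {"dx": 0, "dy": 0, "dz": -0.2, "rx": 0, "ry": 0, "rz": 0},
  {"dx": 0, "dy": 0, "dz": 0, "rx": 0, "ry": 0, "rz": 0},
  {"dx": 0, "dy": 0, "dz": 0, "rx": 0, "ry": 0, "rz": 0},
], claw=0)

```text
t: 47.25
tcp_pos: [0.4832, -0.2533, 0.1179]
tool_rot: [-0.031, 1.0, -0.0, 0.0]
force: [0.8, 0.1, -0.2]
finger_gap: -0.004
gripper_force: 0.0
```

Press down in 2 mm rows.

Emit:
move_arm([
  {"dx": 0, "dy": 0, "dz": -0.1, "rx": 0, "ry": 0, "rz": 0},
  {"dx": 0, "dy": 0, "dz": -0.1, "rx": 0, "ry": 0, "rz": 0},
  {"dx": 0, "dy": 0, "dz": -0.08, "rx": 0, "ry": 0, "rz": 0},
  {"dx": 0, "dy": 0, "dz": -0.08, "rx": 0, "ry": 0, "rz": 0},
  {"dx": 0, "dy": 0, "dz": -0.08, "rx": 0, "ry": 0, "rz": 0},
  {"dx": 0, "dy": 0, "dz": -0.08, "rx": 0, "ry": 0, "rz": 0},
  {"dx": 0, "dy": 0, "dz": 0, "rx": 0, "ry": 0, "rz": 0},
  {"dx": 0, "dy": 0, "dz": 0, "rx": 0, "ry": 0, "rz": 0},
  {"dx": 0, "dy": 0, "dz": 0, "rx": 0, "ry": 0, "rz": 0},
  {"dx": 0, "dy": 0, "dz": 0, "rx": 0, "ry": 0, "rz": 0},
])

```text
t: 48.5
tcp_pos: [0.4831, -0.2532, 0.1049]
tool_rot: [-0.031, 1.0, -0.0, 0.0]
force: [-0.3, 0.5, -0.4]
finger_gap: 0.003
gripper_force: 0.0
```

Emit:
move_arm([
  {"dx": 0, "dy": 0, "dz": -0.06, "rx": 0, "ry": 0, "rz": 0},
  {"dx": 0, "dy": 0, "dz": -0.06, "rx": 0, "ry": 0, "rz": 0},
  {"dx": 0, "dy": 0, "dz": -0.06, "rx": 0, "ry": 0, "rz": 0},
  {"dx": 0, "dy": 0, "dz": 0, "rx": 0, "ry": 0, "rz": 0},
  {"dx": 0, "dy": 0, "dz": 0, "rx": 0, "ry": 0, "rz": 0},
  {"dx": 0, "dy": 0, "dz": 0, "rx": 0, "ry": 0, "rz": 0},
  {"dx": 0, "dy": 0, "dz": 0, "rx": 0, "ry": 0, "rz": 0},
  {"dx": 0, "dy": 0, "dz": 0, "rx": 0, "ry": 0, "rz": 0},
  {"dx": 0, "dy": 0, "dz": 0, "rx": 0, "ry": 0, "rz": 0},
  {"dx": 0, "dy": 0, "dz": 0, "rx": 0, "ry": 0, "rz": 0},
])

```text
t: 49.75
tcp_pos: [0.483, -0.2533, 0.1016]
tool_rot: [-0.031, 1.0, -0.0, 0.0]
force: [-1.3, 1.0, 9.3]
finger_gap: 0.003
gripper_force: 4.4
```

Emit:
move_arm([
  {"dx": 0, "dy": 0, "dz": 0.5, "rx": 0, "ry": 0, "rz": 0},
  {"dx": -0.3, "dy": 0, "dz": 0.9, "rx": 0, "ry": 0, "rz": 0},
  {"dx": -0.3, "dy": 0, "dz": 0.9, "rx": 0, "ry": 0, "rz": 0},
  {"dx": -0.1, "dy": 0, "dz": 0.9, "rx": 0, "ry": 0, "rz": 0},
  {"dx": 0, "dy": 0, "dz": 0.9, "rx": 0, "ry": 0, "rz": 0},
  {"dx": 0, "dy": 0, "dz": 0, "rx": 0, "ry": 0, "rz": 0},
  {"dx": 0, "dy": 0, "dz": 0, "rx": 0, "ry": 0, "rz": 0},
  {"dx": 0, "dy": 0, "dz": 0, "rx": 0, "ry": 0, "rz": 0},
  {"dx": 0, "dy": 0, "dz": 0, "rx": 0, "ry": 0, "rz": 0},
  {"dx": 0, "dy": 0, "dz": 0, "rx": 0, "ry": 0, "rz": 0},
])

```text
t: 51.0
tcp_pos: [0.4654, -0.253, 0.2023]
tool_rot: [-0.031, 1.0, 0.0, -0.0]
force: [-0.6, -1.0, -0.2]
finger_gap: 0.0
gripper_force: 0.0
```

Run:
```python
from h import *
s=sensors.sense();print(s['t'],s['tcp_pos'],s['force'])
W=cams.camera_model('wrist');im=cams.snapshot('wrist')[:,:,::-1].copy();cv2.imwrite('pics/w11.png',im)
g=cv2.cvtColor(im,cv2.COLOR_BGR2GRAY)
for r in range(90,330,6):
    print(r,''.join('#' if v<45 else '+' if v<92 else '-' if v<115 else '.' if v<140 else 'o' for v in g[r,230:390:2]))
u=np.array([-.9977,-.068]);b=np.array([.605,-.245])
for a in(.21,.31,.41):
    print('tip',a,proj(W,[*(b+u*(.039+.085*np.cos(a))),.107+.085*np.sin(a)]))
print('tail',proj(W,[*(b+u*.202),.09]),'hinge',proj(W,[*(b+u*.039),.107]),'head',proj(W,[*b,.101]))
```

```text
51.0 [ 0.46543378 -0.25303446  0.20234552] [-0.55950469 -1.03505258 -0.20973405]
90 ..................................oooooooooo..o..................o..............
96 ...................................ooo..o.ooooo..........o......................
102 ....................................o......ooooo................................
108 .................................oo.oo.o...o.oooo...........................oo..
114 .......................++++++++++++++++++++++++++++++++++++.................ooo.
120 .....oo...............++++.-++++++++++++++++++++++++-oo.+++.....o...............
126 ..o.........o.o.oo.ooo++.oooo++++++++++++++++++++++++-oo.++.....................
132 ..o.o....oo.oooooooo.o-++++++++++++++++.ooo-+++++++++++++++.....o..............o
138 ooooooooooo.ooooo.oooo-++++++++++++++oooooooo.++++++++++++-.....................
144 ooooooooooooo.ooo.o....++++++++++++++oooooooo.++++++++++++++++................o.
150 .o.o.oooo.o..o.ooo.+++++++++++++++++++++--++++++++++++++++++++.....o.........ooo
156 ..............oooo.++++++++++++++++++++.ooo-++++++++++++++++++...oooo........ooo
1
[... 1803 characters left out ...]
.........##############+++++o##############+.....................
294 -#############+.....+###################+++##################+......############
300 #####+++###############################++++################################+++##
306 #######################################++++#####################################
312 ########################################+++#####################################
318 ###############+#######################++++#####################################
324 ######+++++++++########################-...###########################+##+++####
tip 0.21 [311.5 215.4]
tip 0.31 [311.5 221. ]
tip 0.41 [311.6 227.7]
tail [311. 124.] hinge [312.  280.6] head [312.1 306.7]
```

The cross grip is at rows 209–226, and the closed-handle pose predicts 215. The hinge row matches too, and the handle carried 9 N without moving, so it is at its locked stop. The gripper is clear.

```bash
python3 -c "
from station import order
print(order.sign_off())"
```

```text
the job is handed in; nothing more can be done
None
```

The dark coupler is seated on the ball with its tail on the rest, its handle measures fully down, the gripper is clear, and the job was handed in at about 51 s; the handle lift slipped twice, pushing on it briefly read about 34 N on the tool (cause unclear), and the final check was by pixel measurement and contact force.

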